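# Log the acid-wet cap and hold it up in the tongs

### The arm

A 6-joint arm with a two-finger parallel gripper is mounted at the origin on the work surface. World frame = base frame: x ahead of the robot, y to its left, z up, the work surface at z = 0. Lengths are in mm, angles in rad, forces in N, time in s.
With the tool pointing down it reaches from about 325 to 900 mm from the base axis. Payload 6.1 kg.
Tool frame: the origin (TCP) lies at the very end of the fingers, on their centre line; the grasp point (between the pads) lies 19 mm behind it (robot.tcp_to_grasp is the distance from the TCP to the grasp point, in mm); z points along the fingers, x is the direction in which the jaws open and shut, and the axes are right-handed (so a half turn about z gives the same grasp; the last joint's range is limited). The gripper opens to 85 mm and grips with 20 to 120 N. Pads are 22 mm wide; open, the fingers measure 114 mm over their backs; the gripper's body (76 mm by 85 mm) begins 54 mm behind the grasp point. The pads swing forward as they close: fully open they stand 13 mm farther back than shut.
Start: joints at [1.061, 0.22, 1.526, -0, 1.395, -0.126], TCP at [234.027, 579.523, 202.9] pointing down, gripper open.
Joint ranges: [-2.98, 2.98], [-0.91, 2.08], [0.09, 2.57], [-1.24, 4.39], [0.2, 2.65], [-2.68, 2.68]. Speed limits (rad/s): [2.57, 2.57, 3.01, 3.14, 3.14, 3.14].

### API

Orientations are given as [roll, pitch, yaw] about the fixed x, y, z axes, in that order (R = Rz(yaw) Ry(pitch) Rx(roll)).
In Python, from plant import robot gives the robot as it stands.
- The arm moves only by the tool step_arm, never from a script. Its argument "plan" is a list of rows, each a list of 2 entries, a list of its own where there are three numbers: the shift along the tool's x, y, z in m, then the turn, a rotation vector about the tool's x, y, z in degrees. In form: [[[tx, ty, tz], [rx, ry, rz]], ...]. A call has 1 to 8 rows; each row shifts and turns the commanded pose from where the row before left it, along the tool's axes as they then stand; what a row does not reach is not made up. A row lasts 1/12 s, in which the tool goes at most 41.7 mm and 7.16 degrees, less where a joint would pass 70% of its speed; a pose out of reach is approached as far as the arm can. A call is refused whole if a number of a shift passes 0.0417 or a number of a turn 7.16, either way. A call with a gripper value outside its range is refused whole. "fingers" is the closure, from 0 (fully open) to 1 (shut), set as the call begins (left out, the last holds). The fingers move at their own pace and stop on an object; the grip force is fixed at half the most. Time passes only in rows, so rows that do not move let the fingers close. It gives the time, the measured TCP pose, the force and the opening at its end, in the units of the state.
- robot.state(): the state, without advancing time (a new reading comes with each control period).
- robot.snapshot(name): name is "scene" or "top" or "wrist"; returns a dict with "image" (384x512x3 uint8, red, green, blue), "fx", "fy", "cx", "cy" (pixels), "dist_coeffs" ([k1, k2, p1, p2, k3] as OpenCV has them; the pictures are not rectified), "rvec" (rotation vector, rad) and "tvec" (3), from world to camera coordinates, as OpenCV has them; the wrist camera has in their place "mount" (4x4, takes a point from camera to tool coordinates, whose origin is the TCP and whose axes are the tool frame's). Camera axes: x right, y down, z forward; pixel columns grow to the right and rows downward; lengths in mm; the calibration is good to about 2 mm. A picture is of the moment at which its call begins: read the wrist's pose just before it. There is no depth.
- robot.finish_job(): hands the job in, once; it reports no verdict.
The state is a dict: "clock": time; "qpos": joint angles; "joint_vel": joint speeds; "joint_torque": joint torques, N m; "position": TCP position; "ee_rot": TCP orientation; "ft_force": force on the tool from outside, world axes, zero at the start; "wrist_torque": the same for the moment, N m; "opening": finger opening in mm.
Only numpy, scipy, OpenCV 4.12 (cv2) and the standard library are available. Lean on these libraries where they do the work, as an engineer would, in place of code of your own. Each camera call takes 0.05 s, during which the arm holds its last target.

### The job

The grey nylon battery cap is wet with acid, so the robot itself must never touch it. First log it on the tally counter by swinging the counter's sprung lever to its stop and letting it spring back; then take the steel tongs by their arms, squeeze their jaws shut on the cap and lift it at least 10 cm off the bench. Finish while holding it there, still and gripped between the two jaws, and leave the bolt, the clamp and the hydrometer where they are.

Things in the scene. Friction and masses are not known exactly. Their poses are not given: they have to be found in the camera images.
- counter_lever (a joint): Steel lever of the tally counter (a flat aluminium case 70 x 64 mm, 28 mm high, fixed to the bench). Radians: 0 = rest, 1.0 = its stop. It swings level about a vertical pivot, clockwise seen from above as the value grows, and a spring (1 N at the pin at rest, 2 N at the stop) returns it to 0 when let go.
- counter_axis (a point): Point on the lever's vertical pivot, 50 mm above the bench; its x axis is the case's. At lever value q the pin lies from the pivot in the level direction pi + 0.5 - q (anticlockwise from this x axis, seen from above). The case reaches 27 mm to -x, 43 mm to +x and 32 mm to either side; top at 28 mm.
- counter_pin (a point): Upright round thumb pin (10 mm thick, standing from the lever at 37 mm up to 63 mm above the bench) at the lever's end, 52 mm from the pivot; push it sideways, e.g. with closed fingertips. The point lies on the pin's axis 50 mm above the bench.
- tongs_grip (a point): Sprung steel tongs lying on edge, 120 g, 215 mm long. Point midway between the arms where they are gripped, near their balance point, 14 mm above their underside; x points along the tongs to the jaws, y to the left arm, z up. Each arm has a flat upright grip plate here, 34 mm high from the underside, 50 mm long. Over the middle of the plates' outer faces: 55 mm when free.
- tongs_jaws (a point): Point midway between the tongs' two jaws, 98 mm ahead (x) of the grip point and 12 mm above the tongs' underside; axes as tongs_grip. The jaws are flat upright plates with thin rubber faces, 38 mm long (19 mm either way along x) and 24 mm high, 5 mm thick.
- tongs_left: Left (+y) arm of the tongs, with its jaw; origin at its hinge, 85 mm behind the grip point. Free, it is splayed 0.11 rad. Squeezing the two grip plates together closes the jaws: at 36 mm over the plates the arms and jaws are parallel and the jaws 26 mm apart, at 46 mm 47 mm, free 66 mm. At 46 mm the grip plates are parallel.
- tongs_right: Right (-y) arm, mirror of the left. Each arm's spring pushes back at the grip plate with 10 N open, 13 N at 36 mm; let go, the tongs spring open.
- cap_center (a point): Centre of the grey nylon cap: an upright plain ribbed cylinder 26 mm across and 30 mm high with a bevelled top, standing on the bench, 14 to 28 g; the point is 15 mm above its foot.
- bolt_center (a point): Bystander: zinc hex bolt standing on its head (head 20 mm across flats and 10 mm high, shank 12 mm thick), 36 mm high; the point is half-way up.
- clamp_center (a point): Bystander: lead post clamp lying flat, a ring 35 mm across and 16 mm high with two ears reaching 30 mm from the ring's centre and a cross bolt; the point is the ring's centre.
- hydrometer: Bystander: green glass hydrometer tube with black rubber bulb lying along its own y axis, 222 mm long, up to 30 mm high, on the bench; origin under its middle.
There are look-alikes about, which are no part of the job. Of the things that look like the part that bears tongs_grip, the smaller one is meant.

How it is judged (in metres and radians):
On the way, in this order (a step that is already met when the one before it is completed fails the run):
1. the counter lever is swung to its stop (value of joint counter_lever above 0.93 rad), for 0.1 s.
2. the lever is let go and has sprung back (value of joint counter_lever below 0.1 rad), for 0.1 s.
3. both jaws of the tongs are closed on the cap (contact force between each of tongs_left, tongs_right and cap above 0.5 N), for 0.1 s.
At the end, for the whole second after the job is handed in: Cap centre held still over 95 mm up, within 35 mm of the jaw point, both jaws pressing it and the fingers pressing both arms (over 0.5 N each), tongs grip over 60 mm up; lever back below 0.1 rad; bolt, clamp and hydrometer within 30 mm of their starts (all of step 3 and height (world z) of cap_center above 0.095 m and height (world z) of tongs_grip above 0.06 m and contact force between the fingers and tongs_left above 0.5 N and contact force between the fingers and tongs_right above 0.5 N and linear speed of cap below 0.05 m/s and distance between cap_center and tongs_jaws below 0.035 m and value of joint counter_lever below 0.1 rad and distance of each of bolt_center, clamp_center, hydrometer from where it was at the start of the episode below 0.03 m); the arm keeps its last pose, push and grip.
It fails at once if the robot touches the cap (contact force between any of the fingers, the arm and cap above 0.3 N).
It fails at once if a bystander is disturbed (distance of any of bolt_center, clamp_center, hydrometer from where it was at the start of the episode above 0.03 m).
It also fails if it takes over 64 s, if anything falls off the work surface, if the arm or the gripper's body presses on something with over 40 N, if the wrist force passes 120 N, or if a joint passes its speed limit or range.

## Working session

There is one attempt and no reset: what is moved stays moved. The work goes in short steps, Python scripts to look and compute and a tool call to move; the robot and the scene stay as the last step left them, time stands still between calls to the robot, and variables do not carry over. Pictures are saved under pics/ and viewed, and the job is handed in when it is done.

Besides the shell and the picture viewer there is one more tool, called after "Emit:" as a command line: name --argument value ..., lists and objects as JSON in quotes. step_arm: Moves the arm, as the interface text tells. Its arguments: {"type":"object","properties":{"plan":{"type":"array"},"fingers":{"type":"number"}},"required":["plan"]}

```bash
ls; mkdir -p pics; python3 - <<'E'
from plant import robot
import cv2,json,numpy as np
print(robot.state())
for n in ("scene","top","wrist"):
    s=robot.snapshot(n)
    cv2.imwrite(f"pics/{n}0.png",s["image"][:,:,::-1])
    d={k:np.array(v).tolist() for k,v in s.items() if k!="image"}
    json.dump(d,open(f"{n}0.json","w")); print(n,{k:np.round(v,4).tolist() for k,v in d.items()})
E
```

```text
pics
{'clock': 0.0, 'qpos': array([ 1.06090477e+00,  2.21262061e-01,  1.52762840e+00, -1.92290567e-05,
        1.39469105e+00, -1.26089418e-01]), 'joint_vel': array([ 0.00048063, -0.00191097, -0.00053978,  0.00246213,  0.00174521,
        0.00108653]), 'joint_torque': array([ 4.28219482e-04, -4.96900320e+01, -3.89395809e+01, -2.44620496e-04,
        1.11286363e-02,  1.92161540e-07]), 'position': array([233.70481924, 578.9391143 , 201.76788797]), 'ee_rot': array([-3.14136132e+00,  1.97544936e-03,  1.18699780e+00]), 'ft_force': array([ 0.31746365, -0.13467518,  0.30228263]), 'wrist_torque': array([-0.00918481, -0.02549541,  0.04128717]), 'opening': 85.39523881694114}
scene {'fx': 409.824, 'fy': 409.824, 'cx': 247.6719, 'cy': 192.7006, 'dist_coeffs': [-0.0678, 0.0, 0.0, 0.0, 0.0], 'rvec': [0.7007, 2.5872, -1.1412], 'tvec': [412.6479, -116.98, 1458.27]}
top {'fx': 351.3661, 'fy': 351.3661, 'cx': 258.8838, 'cy': 195.3476, 'dist_coeffs': [-0.0776, 0.0, 0.0, 0.0, 0.0], 'rvec': [2.1364, -2.1943, 0.1756], 'tvec': [-32.6147, 483.3081, 1030.9458]}
wrist {'fx': 330.5095, 'fy': 330.5095, 'cx': 254.5607, 'cy': 197.4972, 'dist_coeffs': [0.0185, 0.0, 0.0, 0.0, 0.0], 'mount': [[1.0, 0.0002, 0.0006, 0.0268], [-0.0003, 0.9584, 0.2854, -71.5319], [-0.0006, -0.2854, 0.9584, -171.3135], [0.0, 0.0, 0.0, 1.0]]}
```

View pics/scene0.png

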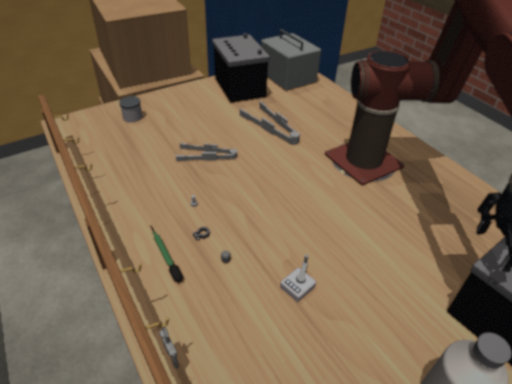

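View pics/top0.png

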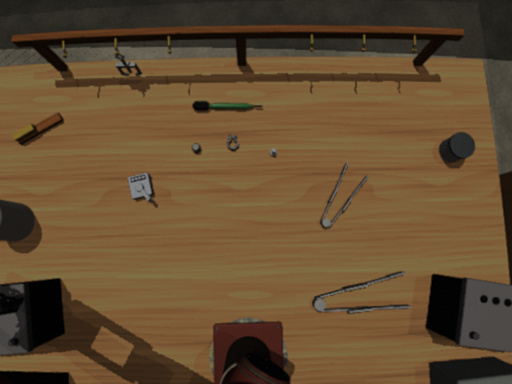

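View pics/wrist0.png

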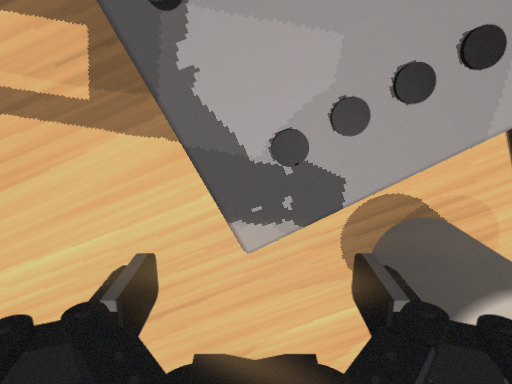

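The scene view shows the counter (~298,280), cap (226,257), clamp (201,233), bolt (194,201), hydrometer (165,255), the smaller tongs (207,153) and the larger look-alike pair (270,122). The top view shows the same things, with the smaller tongs' hinge at (326,222) and their jaws towards (355,170). I'll enlarge crops and triangulate.

```bash
cat > h.py <<'E'
import numpy as np,cv2,json
from scipy.spatial.transform import Rotation as R
def save(s,n):
    cv2.imwrite(f"pics/{n}.png",s["image"][:,:,::-1]); json.dump({k:np.array(v).tolist() for k,v in s.items() if k!="image"},open(n+".json","w"))
def crop(src,x0,y0,x1,y1,k,out):
    im=cv2.imread(f"pics/{src}.png")[y0:y1,x0:x1]; cv2.imwrite(f"pics/{out}.png",cv2.resize(im,None,fx=k,fy=k,interpolation=cv2.INTER_CUBIC))
def ray(n,uv):
    d=json.load(open(n+".json")); K=np.array([[d["fx"],0,d["cx"]],[0,d["fy"],d["cy"]],[0,0,1]])
    p=cv2.undistortPoints(np.array([[uv]],float),K,np.array(d["dist_coeffs"]))[0,0]
    v=np.array([p[0],p[1],1.])
    if "rvec" in d:
        M=cv2.Rodrigues(np.array(d["rvec"]))[0]; t=np.array(d["tvec"]); o=-M.T@t; v=M.T@v
    else:
        T=np.eye(4);T[:3,:3]=R.from_euler('xyz',d["rot"]).as_matrix();T[:3,3]=d["pos"];T=T@np.array(d["mount"]); o=T[:3,3]; v=T[:3,:3]@v
    return o,v/np.linalg.norm(v)
def at(n,uv,z):
    o,v=ray(n,uv); return o+v*(z-o[2])/v[2]
def proj(n,P):
    d=json.load(open(n+".json")); K=np.array([[d["fx"],0,d["cx"]],[0,d["fy"],d["cy"]],[0,0,1]])
    if "rvec" in d: rv,t=np.array(d["rvec"]),np.array(d["tvec"])
    else:
        T=np.eye(4);T[:3,:3]=R.from_euler('xyz',d["rot"]).as_matrix();T[:3,3]=d["pos"];T=np.linalg.inv(T@np.array(d["mount"])); rv=cv2.Rodrigues(T[:3,:3])[0]; t=T[:3,3]
    return cv2.projectPoints(np.array(P,float).reshape(-1,3),rv,t,K,np.array(d["dist_coeffs"]))[0][:,0]
def tri(*obs):
    A=np.zeros((3,3));b=np.zeros(3);rs=[ray(n,uv) for n,uv in obs]
    for o,v in rs:
        Q=np.eye(3)-np.outer(v,v);A+=Q;b+=Q@o
    P=np.linalg.solve(A,b); return P,[round(float(np.linalg.norm((np.eye(3)-np.outer(v,v))@(P-o))),1) for o,v in rs]
def wsnap(robot,n):
    st=robot.state(); s=robot.snapshot("wrist"); s["pos"]=st["position"]; s["rot"]=st["ee_rot"]; save(s,n)
E
python3 - <<'E'
from h import *
crop("top0",115,85,315,225,4,"top_a"); crop("top0",300,140,400,240,6,"top_b"); crop("scene0",140,180,330,310,4,"sc_a")
for k,uv in dict(pin=(154,204),case=(140,187),cap=(196,148),clamp=(233,143),bolt=(273,153),hyd=(228,106),hinge=(326,222),j1=(346,165),j2=(365,179)).items(): print(k,at("top0",uv,15).round())
E
```

```text
pin [466. 276.  15.]
case [520. 320.  15.]
cap [639. 147.  15.]
clamp [653.  31.  15.]
bolt [618. -94.  15.]
hyd [775.  44.  15.]
hinge [ 397. -250.   15.]
j1 [ 574. -324.   15.]
j2 [ 528. -382.   15.]
```

View pics/top_a.png

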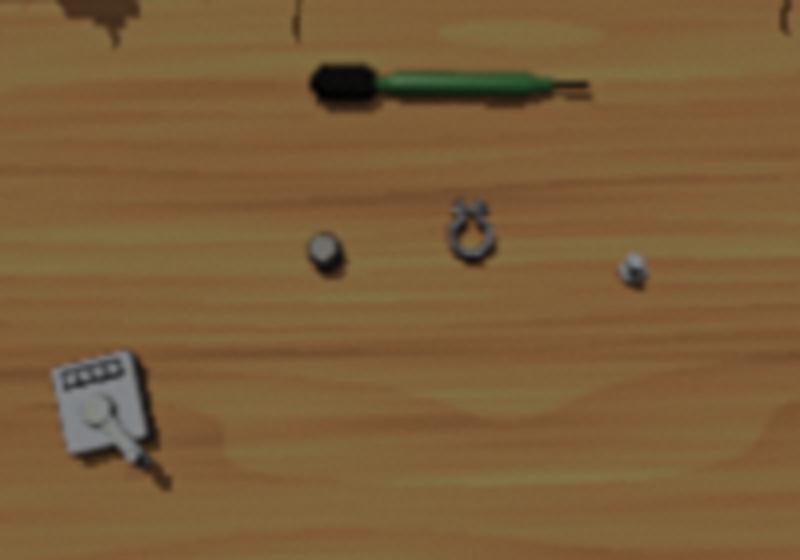

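View pics/top_b.png

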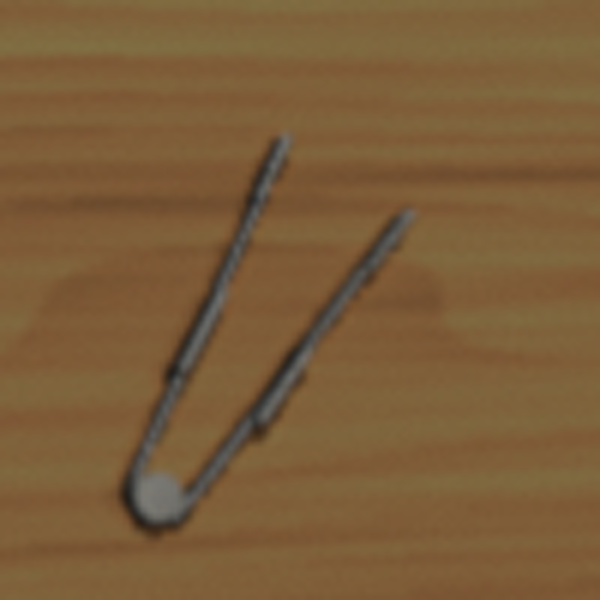

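View pics/sc_a.png

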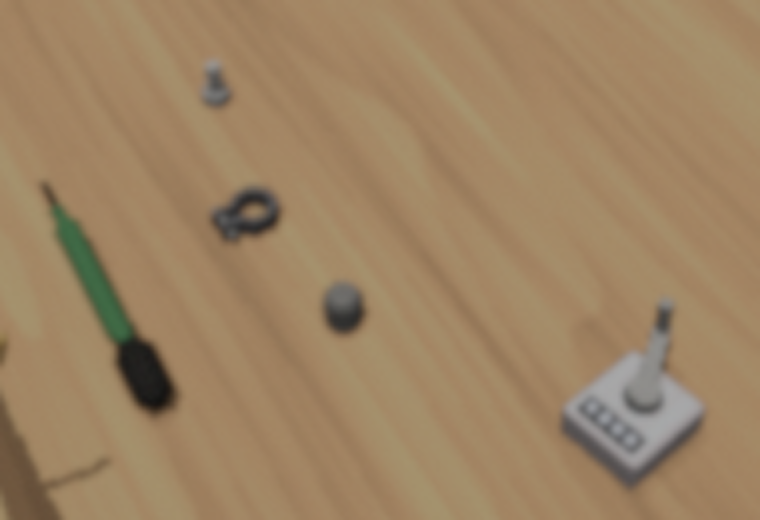

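```bash
python3 - <<'E'
from h import *
T=lambda x,y:("top0",(115+(x+.5)/4-.5,85+(y+.5)/4-.5)); S=lambda x,y:("scene0",(140+(x+.5)/4-.5,180+(y+.5)/4-.5))
B=lambda x,y:(300+(x+.5)/6-.5,140+(y+.5)/6-.5)
for k,o in dict(pintop=(T(141,459),S(667,303)),boss=(T(98,409),S(643,398)),captop=(T(324,246),S(345,291)),bolt=(T(634,264),S(213,67)),clamp=(T(471,237),S(249,211)),
 c1=(T(52,370),S(630,475)),c2=(T(131,352),S(564,416)),c3=(T(152,438),S(633,355)),c4=(T(72,458),S(703,407))).items():
  P,e=tri(*o);print(k,P.round(1),e)
for k,(x,y) in dict(hinge=(160,497),Ljaw=(285,137),Rjaw=(410,213),Lg=(178,375),Rg=(262,425)).items(): print(k,at("top0",B(x,y),24).round(1))
E
```

```text
pintop [473.  279.7  55.3] [3.0, 3.0]
boss [516.5 319.6  29.7] [1.7, 1.7]
captop [638.9 147.2  29.5] [2.7, 2.7]
bolt [620.6 -93.5  32.2] [0.1, 0.1]
clamp [652.6  32.7   6.5] [0.4, 0.4]
c1 [551.  358.2  19.6] [0.0, 0.0]
c2 [562.3 298.7  17.5] [2.1, 2.1]
c3 [495.1 281.4  16.7] [1.6, 1.6]
c4 [481.6 340.9  20.8] [0.3, 0.3]
hinge [ 395.1 -248.7   24. ]
Ljaw [ 580.5 -324.9   24. ]
Rjaw [ 538.9 -388.7   24. ]
Lg [ 457.2 -261.3   24. ]
Rg [ 430.3 -303.4   24. ]
```

```bash
cat >> h.py <<'E'
def plan(robot,pos,yaw=None,n=8):
    """rows (rounded) to go to pos keeping tool down, turning to yaw"""
    st=robot.state(); p=np.array(st["position"]); y=st["ee_rot"][2]; d=(np.array(pos)-p)/n
    dy=0 if yaw is None else ((yaw-y+np.pi)%(2*np.pi)-np.pi)/n
    rows=[]
    for i in range(n):
        a=y+dy*i; rows.append([[round((np.cos(a)*d[0]+np.sin(a)*d[1])/1000,4),round((np.sin(a)*d[0]-np.cos(a)*d[1])/1000,4),round(-d[2]/1000,4)],[0,0,round(-np.degrees(dy),2)]])
    print(n,rows)
E
python3 - <<'E'
from h import *
from plant import robot
plan(robot,(470,250,200),1.81,16)
E
```

```text
16 [[[np.float64(-0.0135), np.float64(0.0214), np.float64(0.0001)], [0, 0, np.float64(-2.23)]], [[np.float64(-0.0144), np.float64(0.0208), np.float64(0.0001)], [0, 0, np.float64(-2.23)]], [[np.float64(-0.0152), np.float64(0.0203), np.float64(0.0001)], [0, 0, np.float64(-2.23)]], [[np.float64(-0.0159), np.float64(0.0197), np.float64(0.0001)], [0, 0, np.float64(-2.23)]], [[np.float64(-0.0167), np.float64(0.019), np.float64(0.0001)], [0, 0, np.float64(-2.23)]], [[np.float64(-0.0174), np.float64(0.0184), np.float64(0.0001)], [0, 0, np.float64(-2.23)]], [[np.float64(-0.0181), np.float64(0.0177), np.float64(0.0001)], [0, 0, np.float64(-2.23)]], [[np.float64(-0.0188), np.float64(0.017), np.float64(0.0001)], [0, 0, np.float64(-2.23)]], [[np.float64(-0.0194), np.float64(0.0162), np.float64(0.0001)], [0, 0, np.float64(-2.23)]], [[np.float64(-0.0201), np.float64(0.0154), np.float64(0.0001)], [0, 0, np.float64(-2.23)]], [[np.float64(-0.0206), np.float64(0.0146), np.float64(0.0001)], [0, 0, np.float64(-2.23)]], [[np.float64(-0.0212), np.float64(0.0138), np.float64(0.0001)], [0, 0, np.float64(-2.23)]], [[np.float64(-0.0217), np.float64(0.013), np.float64(0.0001)], [0, 0, np.float64(-2.23)]], [[np.float64(-0.0222), np.float64(0.0121), np.float64(0.0001)], [0, 0, np.float64(-2.23)]], [[np.float64(-0.0227), np.float64(0.0113), np.float64(0.0001)], [0, 0, np.float64(-2.23)]], [[np.float64(-0.0231), np.float64(0.0104), np.float64(0.0001)], [0, 0, np.float64(-2.23)]]]
```

Emit:
step_arm --plan '[[[-0.0135, 0.0214, 0], [0, 0, -2.2]], [[-0.0144, 0.0208, 0], [0, 0, -2.2]], [[-0.0152, 0.0203, 0], [0, 0, -2.2]], [[-0.016, 0.0197, 0], [0, 0, -2.2]], [[-0.0167, 0.019, 0], [0, 0, -2.2]], [[-0.0174, 0.0184, 0], [0, 0, -2.2]], [[-0.018, 0.0177, 0], [0, 0, -2.2]], [[-0.0188, 0.017, 0], [0, 0, -2.2]]]' --fingers 1

```text
clock: 0.82
position: [352.3, 413.6, 202.6]
ee_rot: [-3.141, 0.0, 1.496]
ft_force: [-0.6, 0.7, 0.1]
opening: 0.3
```

Emit:
step_arm --plan '[[[-0.0194, 0.0162, 0], [0, 0, -2.2]], [[-0.02, 0.0154, 0], [0, 0, -2.2]], [[-0.0206, 0.0146, 0], [0, 0, -2.2]], [[-0.0212, 0.0138, 0], [0, 0, -2.2]], [[-0.0217, 0.013, 0], [0, 0, -2.2]], [[-0.0222, 0.012, 0], [0, 0, -2.2]], [[-0.0227, 0.0113, 0], [0, 0, -2.2]], [[-0.023, 0.0104, 0], [0, 0, -2.2]]]'

```text
clock: 1.48
position: [469.1, 248.6, 202.6]
ee_rot: [-3.141, 0.0, 1.803]
ft_force: [-0.8, 0.1, 0.0]
opening: -0.1
```

```bash
sed -i 's/    print(n,rows)/    print(n,json.dumps(json.loads(json.dumps(rows,default=float))))/' h.py; python3 - <<'E'
from h import *
from plant import robot
wsnap(robot,"w1"); st=robot.state(); print(st["position"],st["ee_rot"],st["opening"],st["clock"],st["ft_force"])
E
```

```text
[471.63498754 245.25132671 202.71492758] [3.14077668e+00 2.99262300e-03 1.80349194e+00] -0.04026097368749919 1.5333 [ 1.89610045 -3.54161791 -0.73892979]
```

View pics/w1.png

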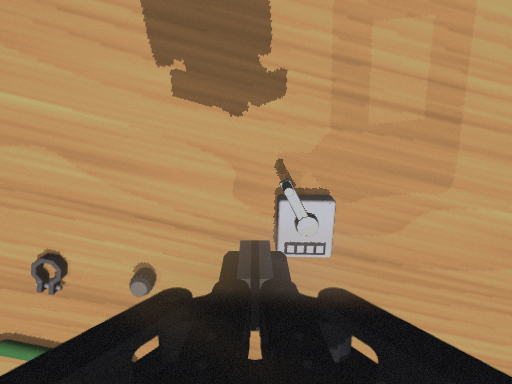

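The wrist view shows the counter boss (307,224), the pin (288,186), the cap (140,288), the clamp (48,270) and the closed fingertips (255,245). I'll compare these with my projected estimates.

```bash
python3 - <<'E'
from h import *
from plant import robot
crop("w1",240,140,360,270,6,"w1c")
print(proj("w1",[[474,280,63],[516,319,37],[639,147,30],[469,248,203]]))
st=robot.state(); print(st["position"],st["ee_rot"],st["ft_force"])
E
```

```text
[[285.25219692 188.71381734]
 [307.83436367 226.65921685]
 [137.72378969 287.93900084]
 [254.28477515 232.68999226]]
[471.63498754 245.25132671 202.71492758] [3.14077668e+00 2.99262300e-03 1.80349194e+00] [ 1.89610045 -3.54161791 -0.73892979]
```

View pics/w1c.png

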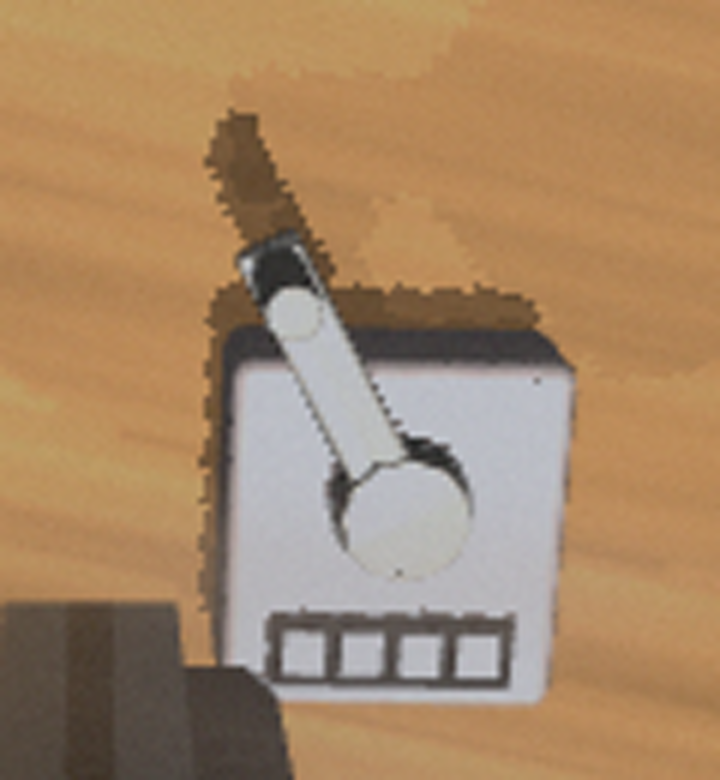

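```bash
python3 - <<'E'
from h import *
print(at("w1",(288.9,191.7),63),at("w1",(307.1,226.2),45))
for a in [(235,365),(575,370),(548,700),(225,690)]:
  print(at("w1",(240+a[0]/6,140+a[1]/6),28))
T=("top0",(115+141/4-.3,85+459/4-.3));S=("scene0",(140+667/4-.3,180+303/4-.3))
print(tri(T,S,("w1",(288.9,191.7))))
from plant import robot
plan(robot,(483,240,130),1.81,5)
E
```

```text
[476.09654142 284.23826325  63.        ] [512.91223626 316.02476426  45.        ]
[497.20101176 282.46918464  28.        ]
[483.80653513 343.049828    28.        ]
[548.47328567 357.78449611  28.        ]
[560.80213572 296.98452598  28.        ]
(array([474.78200784, 281.85620361,  58.23382202]), [5.0, 2.9, 3.9])
5 [[[-0.0015, 0.002, 0.0145], [0, 0, -0.07]], [[-0.0015, 0.002, 0.0145], [0, 0, -0.07]], [[-0.0016, 0.002, 0.0145], [0, 0, -0.07]], [[-0.0016, 0.002, 0.0145], [0, 0, -0.07]], [[-0.0016, 0.002, 0.0145], [0, 0, -0.07]]]
```

Emit:
step_arm --plan '[[[-0.004, 0.006, 0.03], [0, 0, 0]], [[-0.004, 0.006, 0.035], [0, 0, 0]], [[0, 0, 0.035], [0, 0, 0]], [[0, 0, 0.03], [0, 0, 0]], [[0, 0, 0.02], [0, 0, 0]], [[0, 0, 0.01], [0, 0, 0]], [[0, 0, 0], [0, 0, 0]]]'

```text
clock: 2.12
position: [479.9, 244.1, 40.1]
ee_rot: [-3.136, 0.0, 1.801]
ft_force: [-0.0, 0.7, -0.3]
opening: -0.2
```

```bash
python3 - <<'E'
from h import *
from plant import robot
wsnap(robot,"w2"); st=robot.state(); print(st["position"],st["ee_rot"],st["opening"],st["clock"],st["ft_force"])
plan(robot,(480.5,264,43),1.81,1)
E
```

```text
[481.41879803 244.58417787  42.09448608] [-3.13924313e+00  2.22997866e-04  1.80133749e+00] -0.26187098192822 2.1667 [ 0.38513433 -0.05385501 -0.1465354 ]
1 [[[0.0191, 0.0035, -0.0009], [0, 0, -0.5]]]
```

View pics/w2.png

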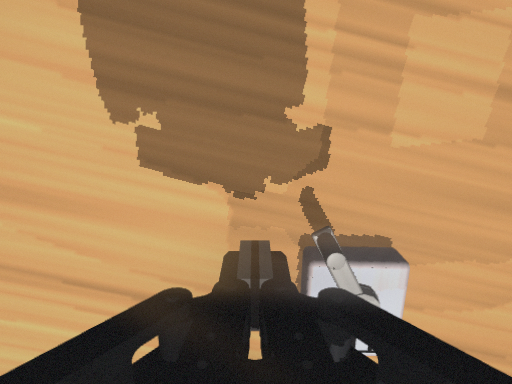

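```bash
python3 - <<'E'
from h import *
d=json.load(open("w2.json"));M=R.from_euler('xyz',d["rot"]).as_matrix();p=np.array(d["pos"])
for t in [(0,-11,0),(0,0,0),(0,11,0),(8,0,0)]: print(t,proj("w2",M@np.array(t)+p))
P=at("w2",(337,261),63);print(P, M.T@(P-p))
piv=np.array([515,318,50]); print("pivot tool",M.T@(piv-p))
for q in (0,.5,1,): print(q,M.T@(piv+52*np.array([np.cos(np.pi+.5-q+.22),np.sin(np.pi+.5-q+.22),0])-p))
E
```

```text
(0, -11, 0) [[255.36564378 214.2832909 ]]
(0, 0, 0) [[255.34552464 232.87503493]]
(0, 11, 0) [[255.32615721 250.8566709 ]]
(8, 0, 0) [[269.6693178  232.88291168]]
[476.06226671 284.69729901  63.        ] [ 40.44500211   5.37673143 -22.95759302]
pivot tool [ 63.98142075  50.96068467 -10.21564768]
0 [39.52779851  5.07002578 -9.95529029]
0.5 [64.52285282 -1.03573667 -9.93454444]
1 [89.38534568  5.58903826 -9.98262246]
```

```bash
python3 - <<'E'
from h import *
crop("w2",190,200,350,320,5,"w2c")
d=json.load(open("w2.json"));M=R.from_euler('xyz',d["rot"]).as_matrix();p=np.array(d["pos"])
for t in [(0,-11,0),(0,-11,-10),(0,-11,-20),(0,-11,-40),(0,-8,-40)]: print(t,proj("w2",M@np.array(t)+p))
E
```

```text
(0, -11, 0) [[255.36564378 214.2832909 ]]
(0, -11, -10) [[255.40334296 220.70884382]]
(0, -11, -20) [[255.445512   227.89426064]]
(0, -11, -40) [[255.54688015 245.1583507 ]]
(0, -8, -40) [[255.53882825 251.48131576]]
```

View pics/w2c.png

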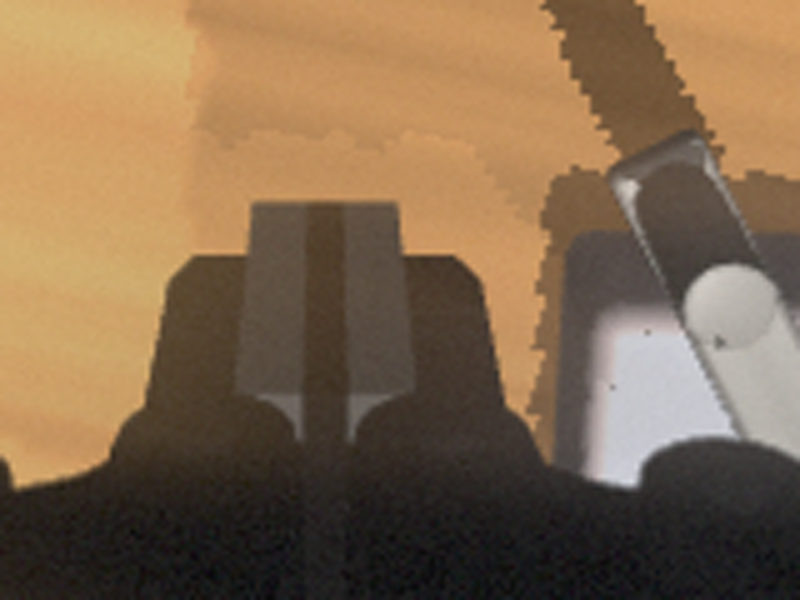

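```bash
python3 - <<'E'
from h import *
from plant import robot
save(robot.snapshot("scene"),"s2"); save(robot.snapshot("top"),"t2")
p=robot.state()["position"]; print(p)
for z in (0,20,40): print(proj("s2",p+[0,0,z]),proj("t2",p+[0,0,z]))
u,v=proj("s2",p)[0].astype(int); print(u,v); crop("s2",u-50,v-60,u+50,v+40,6,"s2c")
E
```

```text
[483.56244945 245.32925524  44.55846059]
[[293.88409912 250.68304335]] [[161.69951091 196.79873372]]
[[294.58659745 245.76789949]] [[160.02156214 195.91701892]]
[[295.30618804 240.72518292]] [[158.27863821 195.00089518]]
293 250
```

View pics/s2c.png

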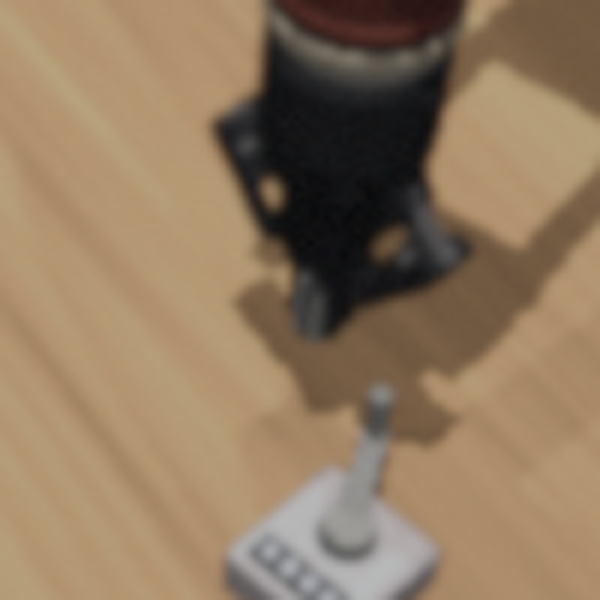

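```bash
python3 - <<'E'
from h import *
crop("s2",280,225,310,255,20,"s2d");crop("t2",140,170,190,220,12,"t2d")
print(tri(("w2",(255,240.5)),("s2",(295.5,246.3))))
d=json.load(open("w2.json"));print(d["pos"])
E
```

```text
(array([477.69569668, 243.03953246,  56.43985257]), [0.3, 0.3])
[479.9461236255665, 244.05390435215918, 40.09173423926434]
```

View pics/s2d.png

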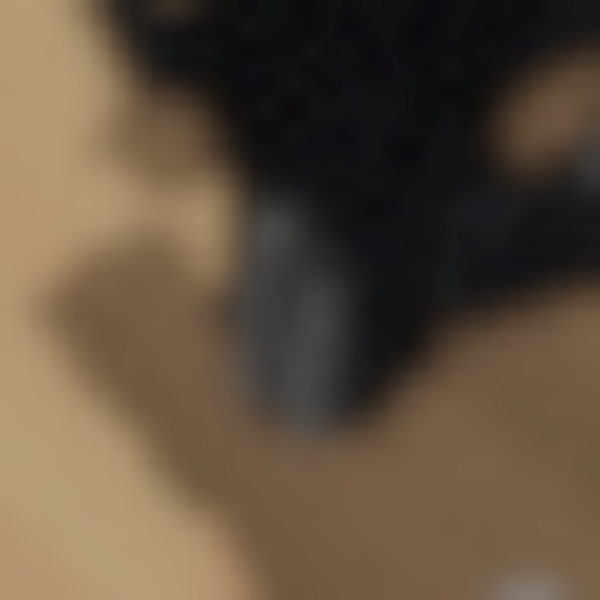

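View pics/t2d.png

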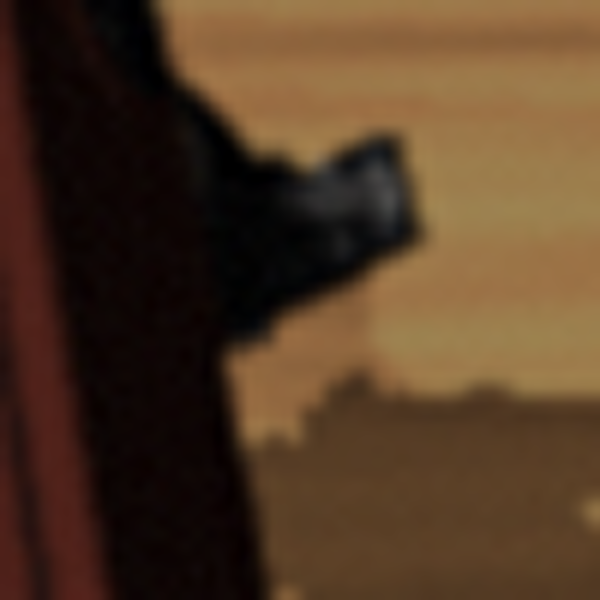

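```bash
python3 - <<'E'
from h import *
from plant import robot
st=robot.state();p=st["position"];M=R.from_euler('xyz',st["ee_rot"]).as_matrix();print(p)
o,v=ray("s2",(295.7,246.7))
for y in (11,5,0,-4,-11):
  # point on ray with tool-y = y
  a=M.T@(o-p);b=M.T@v;t=(y-a[1])/b[1];print("scene",(a+t*b).round(1), proj("w2",M@(a+t*b)+p))
d=json.load(open("w2.json"));M=R.from_euler('xyz',d["rot"]).as_matrix();p=np.array(d["pos"])
o,v=ray("w2",(255,240.5))
for y in (11,5,0,-4,-11):
  a=M.T@(o-p);b=M.T@v;t=(y-a[1])/b[1];print("wrist",(a+t*b).round(1))
E
```

```text
[483.56244945 245.32925524  44.55846059]
scene [ 11.6  11.  -34.9] [[281.67614131 296.10130385]]
scene [  7.4   5.  -26.5] [[271.79707356 274.99673804]]
scene [  3.9   0.  -19.5] [[264.16885309 258.70569696]]
scene [  1.1  -4.  -13.9] [[258.42161157 246.43465273]]
scene [ -3.8 -11.   -4.2] [[249.04567722 226.4213307 ]]
wrist [-0.2 11.  14.3]
wrist [-0.2  5.   0.9]
wrist [ -0.2   0.  -10.4]
wrist [ -0.2  -4.  -19.4]
wrist [ -0.2 -11.  -35.1]
```

The scene and wrist views disagree with the stated TCP: the closed tip looks 15 to 35 mm higher than reported. I'll check by touching the clear bench off to the side.

Emit:
step_arm --plan '[[[-0.03, 0, 0], [0, 0, 0]], [[-0.03, 0, 0], [0, 0, 0]], [[0, 0, 0.01], [0, 0, 0]], [[0, 0, 0.01], [0, 0, 0]], [[0, 0, 0.008], [0, 0, 0]], [[0, 0, 0], [0, 0, 0]], [[0, 0, 0], [0, 0, 0]]]'

```text
clock: 2.85
position: [495.1, 187.1, 14.3]
ee_rot: [-3.14, -0.0, 1.802]
ft_force: [-0.3, -0.4, 0.8]
opening: -0.0
```

```bash
python3 - <<'E'
from h import *
from plant import robot
st=robot.state();p=st["position"];print(p,st["ft_force"])
wsnap(robot,"w3");save(robot.snapshot("scene"),"s3")
u,v=proj("s3",p)[0].astype(int); print(proj("s3",p)); crop("s3",u-30,v-35,u+30,v+25,10,"s3c")
E
```

```text
[495.14662121 187.05463412  14.31468965] [-0.28620134 -0.43356309  0.84466696]
[[277.34930301 245.2784976 ]]
```

View pics/s3c.png

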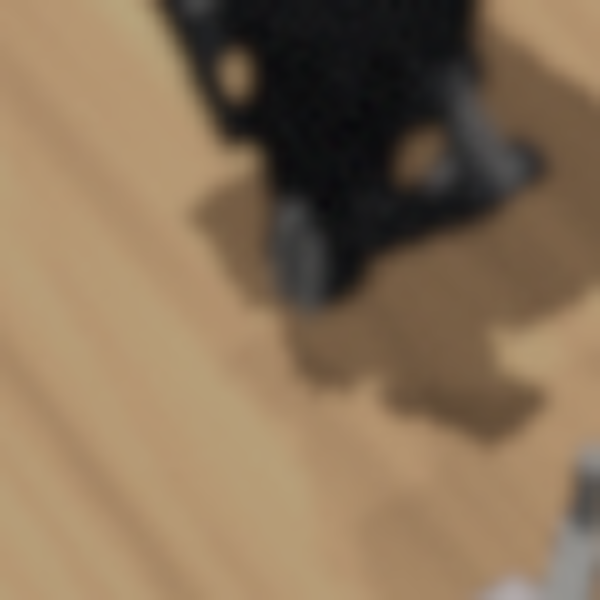

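View pics/w3.png

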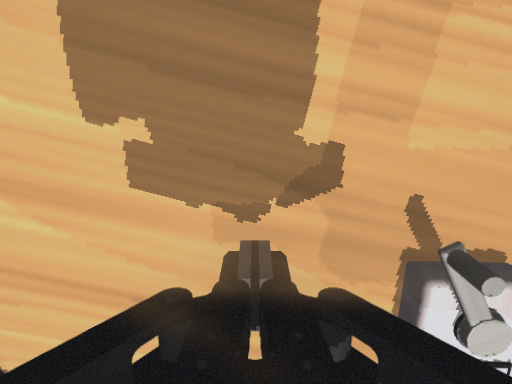

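Emit:
step_arm --plan '[[[0, 0, 0.005], [0, 0, 0]], [[0, 0, 0.003], [0, 0, 0]], [[0, 0, 0], [0, 0, 0]], [[0, 0, 0], [0, 0, 0]]]'

```text
clock: 3.28
position: [495.6, 186.4, 6.6]
ee_rot: [-3.141, 0.0, 1.802]
ft_force: [-0.2, -0.5, 0.3]
opening: 0.0
```

Emit:
step_arm --plan '[[[0, 0, 0.003], [0, 0, 0]], [[0, 0, 0], [0, 0, 0]], [[0, 0, 0], [0, 0, 0]]]'

```text
clock: 3.53
position: [495.9, 186.3, 3.7]
ee_rot: [-3.141, 0.0, 1.801]
ft_force: [0.1, -0.1, 0.5]
opening: -0.2
```

Emit:
step_arm --plan '[[[0, 0, 0.003], [0, 0, 0]], [[0, 0, 0], [0, 0, 0]], [[0, 0, 0], [0, 0, 0]]]'

```text
clock: 3.78
position: [495.8, 186.3, 0.7]
ee_rot: [-3.141, -0.0, 1.801]
ft_force: [0.2, -0.2, 0.6]
opening: 0.1
```

Emit:
step_arm --plan '[[[0, 0, 0.002], [0, 0, 0]], [[0, 0, 0], [0, 0, 0]], [[0, 0, 0], [0, 0, 0]]]'

```text
clock: 4.03
position: [495.9, 186.3, -1.3]
ee_rot: [-3.141, -0.0, 1.801]
ft_force: [-0.9, -0.4, 0.5]
opening: 0.2
```

Emit:
step_arm --plan '[[[0, 0, 0.002], [0, 0, 0]], [[0, 0, 0], [0, 0, 0]], [[0, 0, 0], [0, 0, 0]]]'

```text
clock: 4.28
position: [495.8, 186.3, -3.3]
ee_rot: [-3.141, -0.0, 1.801]
ft_force: [-1.0, -0.1, 0.6]
opening: -0.1
```

```bash
python3 - <<'E'
from h import *
from plant import robot
wsnap(robot,"w4");crop("w4",180,180,330,290,5,"w4c")
E
```

```text
(no output)
```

View pics/w4c.png

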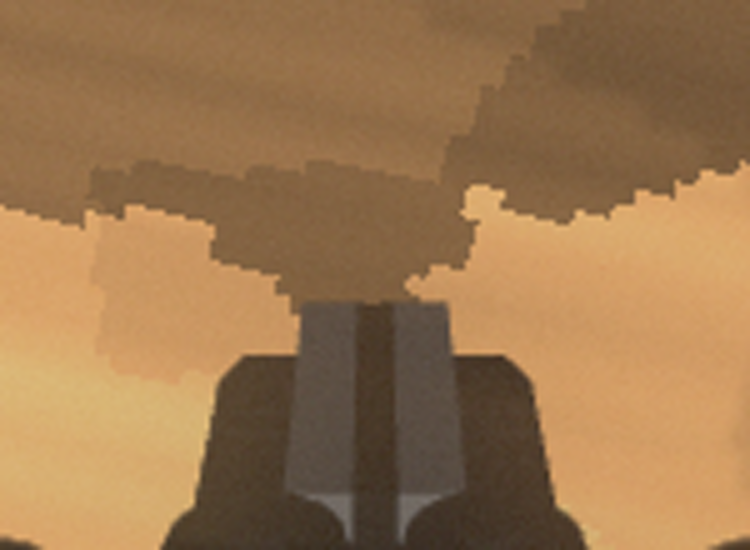

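Emit:
step_arm --plan '[[[0, 0, 0.003], [0, 0, 0]], [[0, 0, 0], [0, 0, 0]], [[0, 0, 0], [0, 0, 0]]]'

```text
clock: 4.58
position: [495.8, 186.3, -6.4]
ee_rot: [-3.141, 0.0, 1.801]
ft_force: [1.0, 0.4, -0.3]
opening: -0.2
```

Emit:
step_arm --plan '[[[0, 0, 0.003], [0, 0, 0]], [[0, 0, 0], [0, 0, 0]], [[0, 0, 0], [0, 0, 0]]]'

```text
clock: 4.83
position: [495.8, 186.3, -9.4]
ee_rot: [-3.141, -0.0, 1.801]
ft_force: [-0.7, 1.1, -0.3]
opening: -0.2
```

Emit:
step_arm --plan '[[[0, 0, 0.002], [0, 0, 0]], [[0, 0, 0], [0, 0, 0]], [[0, 0, 0], [0, 0, 0]]]'

```text
clock: 5.08
position: [495.9, 186.3, -11.2]
ee_rot: [-3.141, 0.0, 1.801]
ft_force: [-0.3, -0.0, -0.2]
opening: 0.2
```

Emit:
step_arm --plan '[[[0, 0, 0.002], [0, 0, 0]], [[0, 0, 0], [0, 0, 0]], [[0, 0, 0], [0, 0, 0]]]'

```text
clock: 5.33
position: [495.9, 186.3, -13.2]
ee_rot: [-3.141, -0.0, 1.801]
ft_force: [-0.1, 0.1, 0.7]
opening: -0.2
```

Emit:
step_arm --plan '[[[0, 0, 0.002], [0, 0, 0]], [[0, 0, 0], [0, 0, 0]], [[0, 0, 0], [0, 0, 0]]]'

```text
clock: 5.58
position: [495.9, 186.3, -15.3]
ee_rot: [-3.141, -0.0, 1.801]
ft_force: [0.3, 0.7, 0.2]
opening: -0.1
```

```bash
python3 - <<'E'
from h import *
from plant import robot
wsnap(robot,"w5");save(robot.snapshot("scene"),"s5"); p=robot.state()["position"]
u,v=proj("s5",p)[0].astype(int); print(proj("s5",p)); crop("s5",u-30,v-35,u+30,v+25,10,"s5c");crop("w5",180,180,330,290,5,"w5c")
E
```

```text
[[276.29211997 252.01316657]]
```

View pics/s5c.png

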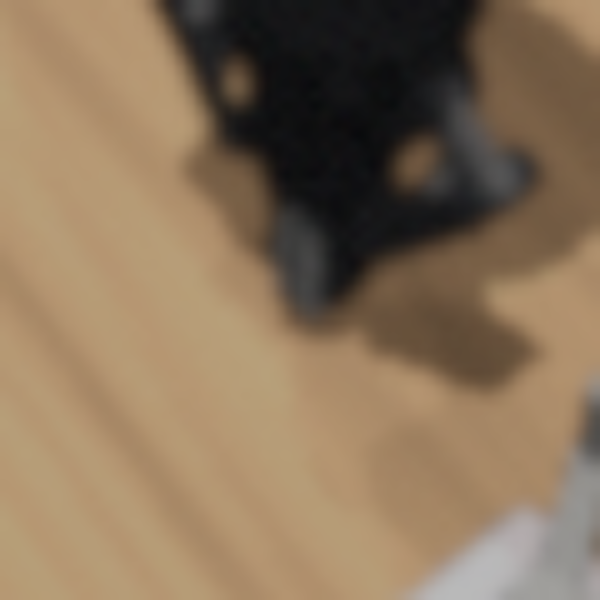

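View pics/w5c.png

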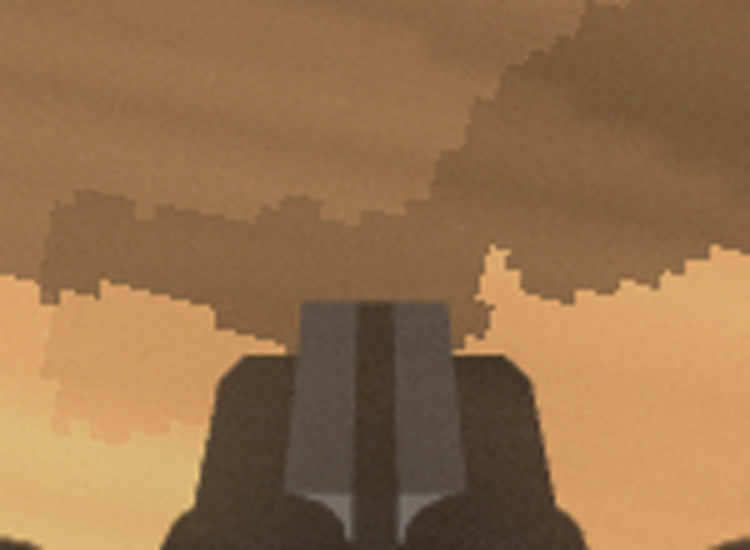

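```bash
python3 - <<'E'
from plant import robot
print(robot.tcp_to_grasp,[a for a in dir(robot) if a[0]!='_'])
E
```

```text
18.700000000000003 ['IKError', 'finish_job', 'snapshot', 'state', 'tcp_to_grasp']
```

Emit:
step_arm --plan '[[[0, 0, 0.002], [0, 0, 0]], [[0, 0, 0], [0, 0, 0]], [[0, 0, 0], [0, 0, 0]]]'

```text
clock: 5.93
position: [495.9, 186.3, -17.2]
ee_rot: [-3.141, -0.0, 1.801]
ft_force: [-0.5, 0.4, 0.4]
opening: -0.0
```

Emit:
step_arm --plan '[[[0, 0, 0.002], [0, 0, 0]], [[0, 0, 0], [0, 0, 0]], [[0, 0, 0], [0, 0, 0]]]'

```text
clock: 6.18
position: [495.8, 186.3, -19.3]
ee_rot: [-3.141, -0.0, 1.801]
ft_force: [0.6, -0.1, 0.2]
opening: -0.0
```

Emit:
step_arm --plan '[[[0, 0, 0.002], [0, 0, 0]], [[0, 0, 0], [0, 0, 0]], [[0, 0, 0], [0, 0, 0]]]'

```text
clock: 6.43
position: [495.9, 186.3, -21.2]
ee_rot: [-3.141, -0.0, 1.801]
ft_force: [0.2, -0.2, 0.8]
opening: -0.3
```

Emit:
step_arm --plan '[[[0, 0, 0.002], [0, 0, 0]], [[0, 0, 0], [0, 0, 0]], [[0, 0, 0], [0, 0, 0]]]'

```text
clock: 6.68
position: [495.8, 186.3, -23.3]
ee_rot: [-3.141, 0.0, 1.801]
ft_force: [-0.7, -0.7, 0.9]
opening: -0.6
```

Emit:
step_arm --plan '[[[0, 0, 0.002], [0, 0, 0]], [[0, 0, 0], [0, 0, 0]], [[0, 0, 0], [0, 0, 0]]]'

```text
clock: 6.93
position: [495.9, 186.3, -25.3]
ee_rot: [-3.141, -0.0, 1.801]
ft_force: [0.4, -1.1, -0.1]
opening: -0.1
```

Emit:
step_arm --plan '[[[0, 0, 0.002], [0, 0, 0]], [[0, 0, 0], [0, 0, 0]], [[0, 0, 0], [0, 0, 0]]]'

```text
clock: 7.18
position: [495.9, 186.3, -27.3]
ee_rot: [-3.141, 0.0, 1.801]
ft_force: [-0.2, -0.9, -0.0]
opening: -0.4
```

```bash
python3 - <<'E'
from h import *
from plant import robot
save(robot.snapshot("scene"),"s6"); p=robot.state()["position"]
u,v=proj("s6",p)[0].astype(int); print(proj("s6",p)); crop("s6",u-30,v-35,u+30,v+25,10,"s6c")
E
```

```text
[[276.03856745 254.72103882]]
```

View pics/s6c.png

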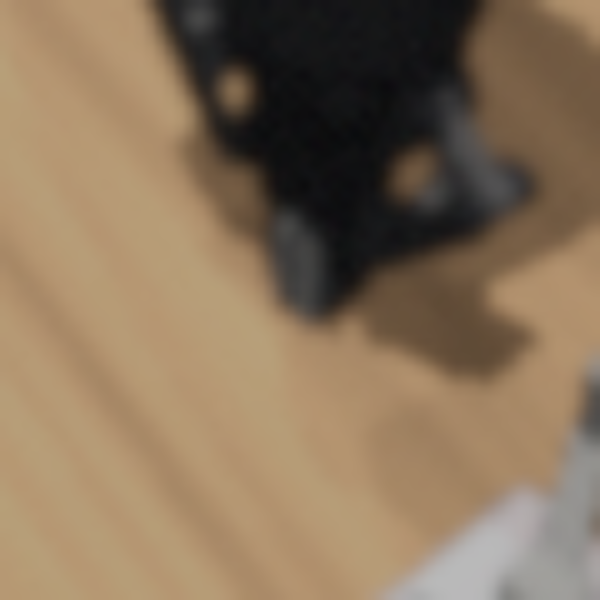

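Emit:
step_arm --plan '[[[0, 0, 0.0015], [0, 0, 0]], [[0, 0, 0.0015], [0, 0, 0]], [[0, 0, 0], [0, 0, 0]], [[0, 0, 0], [0, 0, 0]]]'

```text
clock: 7.57
position: [496.3, 186.4, -28.4]
ee_rot: [-3.141, 0.0, 1.802]
ft_force: [-6.2, -0.9, 15.9]
opening: -0.1
```

Emit:
step_arm --plan '[[[0, 0, 0.002], [0, 0, 0]], [[0, 0, 0], [0, 0, 0]], [[0, 0, 0], [0, 0, 0]]]'

```text
clock: 7.82
position: [496.4, 186.4, -28.5]
ee_rot: [-3.141, 0.0, 1.802]
ft_force: [-14.7, -4.4, 34.0]
opening: 0.2
```

Emit:
step_arm --plan '[[[0, 0, 0.002], [0, 0, 0]], [[0, 0, 0], [0, 0, 0]], [[0, 0, 0], [0, 0, 0]]]'

```text
clock: 8.07
position: [496.4, 186.5, -28.6]
ee_rot: [-3.14, 0.0, 1.802]
ft_force: [-22.8, -6.2, 53.0]
opening: 0.0
```

Emit:
step_arm --plan '[[[0, 0, 0.002], [0, 0, 0]], [[0, 0, 0], [0, 0, 0]], [[0, 0, 0], [0, 0, 0]]]'

```text
clock: 8.32
position: [496.4, 186.4, -28.7]
ee_rot: [-3.139, 0.001, 1.802]
ft_force: [-31.3, -9.6, 71.5]
opening: -0.1
```

Emit:
step_arm --plan '[[[0, 0, -0.01], [0, 0, 0]], [[0, 0, -0.02], [0, 0, 0]], [[0, 0, -0.02], [0, 0, 0]], [[0, 0, 0], [0, 0, 0]], [[0, 0, 0], [0, 0, 0]]]'

```text
clock: 8.73
position: [497.4, 186.6, 15.2]
ee_rot: [3.138, 0.0, 1.801]
ft_force: [-1.0, -0.7, 0.8]
opening: 0.0
```

```bash
python3 - <<'E'
from h import *
from plant import robot
st=robot.state();print(st["position"],st["ft_force"],st["clock"])
print(tri(("w1",(288.9,191.7)),("w2",(337,261))))
M=R.from_euler('xyz',st["ee_rot"]).as_matrix();print(M.T@(np.array([476,284,50])-st["position"]))
E
```

```text
[497.39229696 186.63779849  15.19991542] [-0.98773778 -0.68517719  0.76414274] 8.7333
(array([475.68640224, 284.14990536,  64.15535221]), [0.2, 0.2])
[ 99.67141085   1.53998456 -34.80391997]
```

Emit:
step_arm --plan '[[[0.02, 0, 0], [0, 0, 0]], [[0.025, 0, 0], [0, 0, 0]], [[0.02, 0, 0], [0, 0, 0]], [[0.01, 0, 0], [0, 0, 0]], [[0, 0, 0], [0, 0, 0]], [[0, 0, 0], [0, 0, 0]]]'

```text
clock: 9.23
position: [478.2, 259.1, 12.9]
ee_rot: [-3.14, 0.001, 1.803]
ft_force: [-0.2, -0.0, 0.3]
opening: 0.2
```

Emit:
step_arm --plan '[[[0.008, 0, 0], [0, 0, 0]], [[0.008, 0, 0], [0, 0, 0]], [[0.004, 0, 0], [0, 0, 0]], [[0, 0, 0], [0, 0, 0]], [[0, 0, 0], [0, 0, 0]]]'

```text
clock: 9.65
position: [474.2, 278.8, 13.8]
ee_rot: [-3.141, 0.0, 1.802]
ft_force: [1.1, -2.6, -0.3]
opening: -0.0
```

```bash
python3 - <<'E'
from h import *
from plant import robot
wsnap(robot,"w7")
E
```

```text
(no output)
```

View pics/w7.png

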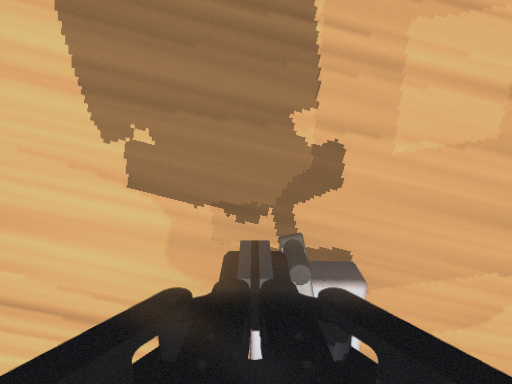

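Emit:
step_arm --plan '[[[0.008, 0, 0], [0, 0, 0]], [[0.008, 0, 0], [0, 0, 0]], [[0.008, 0, 0], [0, 0, 0]], [[0, 0, 0], [0, 0, 0]], [[0, 0, 0], [0, 0, 0]]]'

```text
clock: 10.12
position: [468.9, 303.0, 14.1]
ee_rot: [3.141, -0.0, 1.803]
ft_force: [0.1, -1.3, 1.2]
opening: -0.2
```

```bash
python3 - <<'E'
from h import *
from plant import robot
wsnap(robot,"w8")
E
```

```text
(no output)
```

View pics/w8.png

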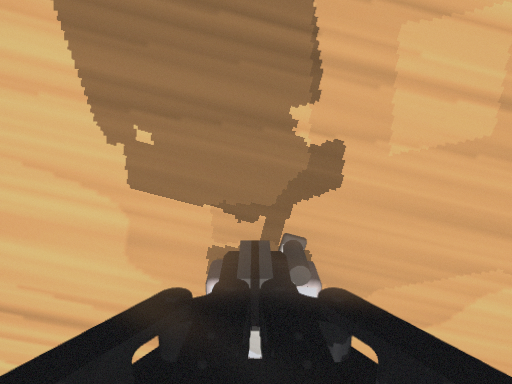

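The lever is turning, with the pin at (300,275) against the finger. I'll keep pushing.

Emit:
step_arm --plan '[[[0.006, 0, 0], [0, 0, 0]], [[0.006, 0, 0], [0, 0, 0]], [[0, 0, 0], [0, 0, 0]], [[0, 0, 0], [0, 0, 0]]]'

```text
clock: 10.5
position: [466.6, 314.2, 14.2]
ee_rot: [3.14, 0.0, 1.802]
ft_force: [3.3, -1.8, -0.0]
opening: 0.2
```

Emit:
step_arm --plan '[[[0.003, 0, 0], [0, 0, 0]], [[0, 0, 0], [0, 0, 0]], [[0, 0, 0], [0, 0, 0]]]'

```text
clock: 10.75
position: [466.5, 315.2, 14.1]
ee_rot: [3.141, 0.003, 1.801]
ft_force: [6.2, -8.1, 1.2]
opening: -0.3
```

Emit:
step_arm --plan '[[[0.003, 0, 0], [0, 0, 0]], [[0, 0, 0], [0, 0, 0]], [[0, 0, 0], [0, 0, 0]]]'

```text
clock: 11.0
position: [466.4, 316.0, 14.0]
ee_rot: [3.141, 0.006, 1.801]
ft_force: [7.5, -16.2, 1.8]
opening: -0.3
```

```bash
python3 - <<'E'
from h import *
from plant import robot
wsnap(robot,"w9");save(robot.snapshot("scene"),"s9");crop("w9",190,200,340,310,5,"w9c")
piv=np.array([515,318,50])
for q in (0.8,.93,1,): print(q,proj("w9",piv+52*np.array([np.cos(np.pi+.5-q+.22),np.sin(np.pi+.5-q+.22),13/52])))
E
```

```text
0.8 [[271.03545901 274.89537923]]
0.93 [[286.04560961 280.27386545]]
1 [[293.68977927 283.85513425]]
```

View pics/w9c.png

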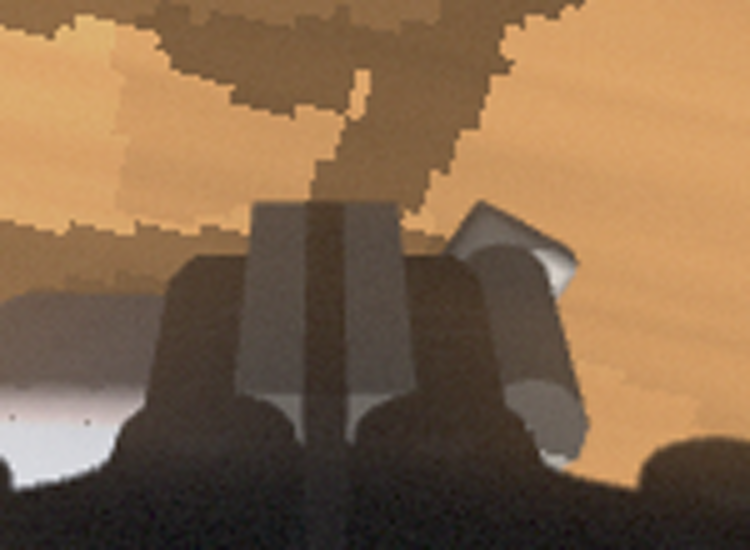

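The pin top at (300,283) is past the predicted stop pixel and the force has risen to 16 N, so the lever is on its stop. Now I'll let it go and retreat.

Emit:
step_arm --plan '[[[-0.03, 0, 0], [0, 0, 0]], [[-0.04, 0, 0], [0, 0, 0]], [[-0.04, 0, 0], [0, 0, 0]], [[-0.03, 0, -0.03], [0, 0, 0]], [[-0.01, 0, -0.04], [0, 0, 0]], [[0, 0, -0.04], [0, 0, 0]], [[0, 0, -0.04], [0, 0, 0]], [[0, 0, -0.02], [0, 0, 0]]]'

```text
clock: 11.77
position: [500.7, 174.9, 189.0]
ee_rot: [3.135, -0.001, 1.801]
ft_force: [0.8, 0.6, 0.3]
opening: 0.0
```

```bash
python3 - <<'E'
from h import *
from plant import robot
save(robot.snapshot("scene"),"s10");crop("s10",250,220,350,320,6,"s10c")
st=robot.state();print(st["position"],st["ee_rot"])
plan(robot,(500,-100,200),None,16)
# yaw sequence target -2.15 via decreasing or increasing?
print(st["qpos"])
d=json.load(open("wrist0.json"));st0=dict(pos=[234,579,202.9],rot=[3.14159,0,1.187]);d.update(st0);json.dump(d,open("wrist0.json","w"))
M=R.from_euler('xyz',d["rot"]).as_matrix();p=np.array(d["pos"])
for uv in ((135,254),(374,254)):
  o,v=ray("wrist0",uv)
  a=M.T@(o-p);b=M.T@v;t=(-11-a[1])/b[1];print("wrist",(a+t*b).round(1))
E
```

```text
[502.51420991 175.45087722 192.01377315] [ 3.13022964e+00 -1.04806439e-03  1.80102570e+00]
16 [[[-0.0167, -0.0041, -0.0005], [0, 0, -0.0]], [[-0.0167, -0.0041, -0.0005], [0, 0, -0.0]], [[-0.0167, -0.0041, -0.0005], [0, 0, -0.0]], [[-0.0167, -0.0041, -0.0005], [0, 0, -0.0]], [[-0.0167, -0.0041, -0.0005], [0, 0, -0.0]], [[-0.0167, -0.0041, -0.0005], [0, 0, -0.0]], [[-0.0167, -0.0041, -0.0005], [0, 0, -0.0]], [[-0.0167, -0.0041, -0.0005], [0, 0, -0.0]], [[-0.0167, -0.0041, -0.0005], [0, 0, -0.0]], [[-0.0167, -0.0041, -0.0005], [0, 0, -0.0]], [[-0.0167, -0.0041, -0.0005], [0, 0, -0.0]], [[-0.0167, -0.0041, -0.0005], [0, 0, -0.0]], [[-0.0167, -0.0041, -0.0005], [0, 0, -0.0]], [[-0.0167, -0.0041, -0.0005], [0, 0, -0.0]], [[-0.0167, -0.0041, -0.0005], [0, 0, -0.0]], [[-0.0167, -0.0041, -0.0005], [0, 0, -0.0]]]
[ 1.86638979e-01 -3.75808046e-03  1.79024727e+00  1.58275612e-03
  1.34379718e+00 -1.61472825e+00]
wrist [-48.5 -11.  -48.6]
wrist [ 48.7 -11.  -48.6]
```

View pics/s10c.png

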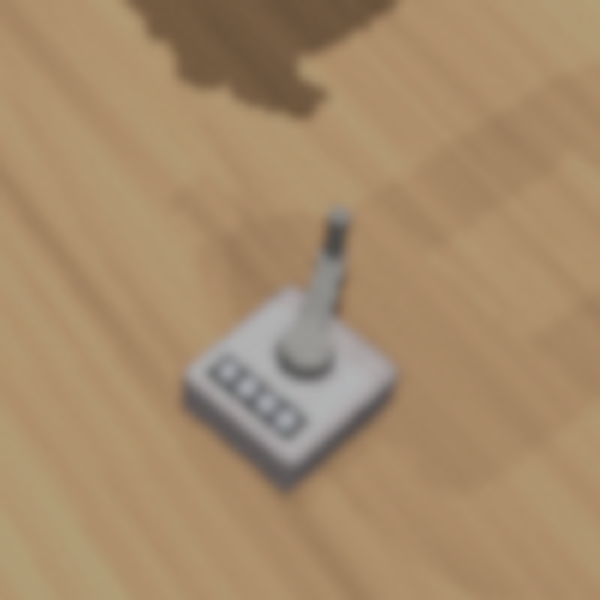

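The lever is back at rest, with its tip at (336,215) in the crop as at the start. Next I'll go to the tongs, turning so the wrist camera sits on the jaw side.

```bash
python3 - <<'E'
from h import *
from plant import robot
st=robot.state(); y=st["ee_rot"][2]; dy=(-2.15-y)/32; d=(np.array([512,-324,200])-st["position"])/32
rows=[]
for i in range(32):
    a=y+dy*i; rows.append([[round((np.cos(a)*d[0]+np.sin(a)*d[1])/1000,3)+0,round((np.sin(a)*d[0]-np.cos(a)*d[1])/1000,3)+0,0],[0,0,round(-np.degrees(dy),2)]])
for k in range(4): print(json.dumps(rows[8*k:8*k+8],default=float))
E
```

```text
[[[-0.015, -0.003, 0], [0, 0, 7.07]], [[-0.016, -0.001, 0], [0, 0, 7.07]], [[-0.016, 0.001, 0], [0, 0, 7.07]], [[-0.015, 0.002, 0], [0, 0, 7.07]], [[-0.015, 0.004, 0], [0, 0, 7.07]], [[-0.014, 0.006, 0], [0, 0, 7.07]], [[-0.013, 0.008, 0], [0, 0, 7.07]], [[-0.012, 0.009, 0], [0, 0, 7.07]]]
[[[-0.011, 0.011, 0], [0, 0, 7.07]], [[-0.01, 0.012, 0], [0, 0, 7.07]], [[-0.008, 0.013, 0], [0, 0, 7.07]], [[-0.006, 0.014, 0], [0, 0, 7.07]], [[-0.005, 0.015, 0], [0, 0, 7.07]], [[-0.003, 0.015, 0], [0, 0, 7.07]], [[-0.001, 0.016, 0], [0, 0, 7.07]], [[0.001, 0.016, 0], [0, 0, 7.07]]]
[[[0.003, 0.015, 0], [0, 0, 7.07]], [[0.005, 0.015, 0], [0, 0, 7.07]], [[0.007, 0.014, 0], [0, 0, 7.07]], [[0.008, 0.013, 0], [0, 0, 7.07]], [[0.01, 0.012, 0], [0, 0, 7.07]], [[0.011, 0.011, 0], [0, 0, 7.07]], [[0.013, 0.009, 0], [0, 0, 7.07]], [[0.014, 0.008, 0], [0, 0, 7.07]]]
[[[0.014, 0.006, 0], [0, 0, 7.07]], [[0.015, 0.004, 0], [0, 0, 7.07]], [[0.015, 0.002, 0], [0, 0, 7.07]], [[0.016, 0.0, 0], [0, 0, 7.07]], [[0.016, -0.002, 0], [0, 0, 7.07]], [[0.015, -0.004, 0], [0, 0, 7.07]], [[0.015, -0.005, 0], [0, 0, 7.07]], [[0.014, -0.007, 0], [0, 0, 7.07]]]
```

Emit:
step_arm --plan '[[[-0.015, -0.003, 0], [0, 0, 7.1]], [[-0.016, -0.001, 0], [0, 0, 7.1]], [[-0.016, 0.001, 0], [0, 0, 7.1]], [[-0.015, 0.002, 0], [0, 0, 7.1]], [[-0.015, 0.004, 0], [0, 0, 7.1]], [[-0.014, 0.006, 0], [0, 0, 7.1]], [[-0.013, 0.008, 0], [0, 0, 7.1]], [[-0.012, 0.009, 0], [0, 0, 7.1]]]' --fingers 0

```text
clock: 12.48
position: [500.9, 50.8, 182.8]
ee_rot: [-3.14, -0.0, 0.804]
ft_force: [-1.0, 0.5, -0.6]
opening: 85.6
```

Emit:
step_arm --plan '[[[-0.011, 0.011, 0], [0, 0, 7.1]], [[-0.01, 0.012, 0], [0, 0, 7.1]], [[-0.008, 0.013, 0], [0, 0, 7.1]], [[-0.006, 0.014, 0], [0, 0, 7.1]], [[-0.005, 0.015, 0], [0, 0, 7.1]], [[-0.003, 0.015, 0], [0, 0, 7.1]], [[-0.001, 0.016, 0], [0, 0, 7.1]], [[0.001, 0.016, 0], [0, 0, 7.1]]]'

```text
clock: 13.15
position: [501.9, -73.8, 182.8]
ee_rot: [-3.14, 0.001, -0.187]
ft_force: [1.3, 0.0, 1.0]
opening: 85.6
```

Emit:
step_arm --plan '[[[0.003, 0.015, 0], [0, 0, 7.1]], [[0.005, 0.015, 0], [0, 0, 7.1]], [[0.007, 0.014, 0], [0, 0, 7.1]], [[0.008, 0.013, 0], [0, 0, 7.1]], [[0.01, 0.012, 0], [0, 0, 7.1]], [[0.011, 0.011, 0], [0, 0, 7.1]], [[0.013, 0.009, 0], [0, 0, 7.1]], [[0.014, 0.008, 0], [0, 0, 7.1]]]'

```text
clock: 13.82
position: [503.9, -198.9, 182.7]
ee_rot: [-3.141, 0.002, -1.178]
ft_force: [0.1, 1.0, -0.5]
opening: 85.5
```

Emit:
step_arm --plan '[[[0.014, 0.006, 0], [0, 0, 7.1]], [[0.015, 0.004, 0], [0, 0, 7.1]], [[0.015, 0.002, 0], [0, 0, 7.1]], [[0.016, 0, 0], [0, 0, 7.1]], [[0.016, -0.002, 0], [0, 0, 7.1]], [[0.015, -0.004, 0], [0, 0, 7.1]], [[0.015, -0.005, 0], [0, 0, 7.0]], [[0, 0, 0], [0, 0, 7.0]]]'

```text
clock: 14.48
position: [505.3, -310.1, 182.6]
ee_rot: [3.141, 0.0, -2.168]
ft_force: [-0.3, 0.8, -0.1]
opening: 85.6
```

Emit:
step_arm --plan '[[[0, 0, 0], [0, 0, 0]], [[0, 0, 0], [0, 0, 0]]]'

```text
clock: 14.65
position: [505.4, -307.7, 182.6]
ee_rot: [3.14, 0.001, -2.157]
ft_force: [-0.1, -0.3, -0.3]
opening: 84.9
```

```bash
python3 - <<'E'
from h import *
from plant import robot
wsnap(robot,"w11");st=robot.state();print(st["position"],st["ee_rot"],st["opening"])
E
```

```text
[ 505.51136938 -307.60336828  182.83436706] [ 3.14050735e+00  8.72685825e-04 -2.15627778e+00] 85.70033862540679
```

View pics/w11.png

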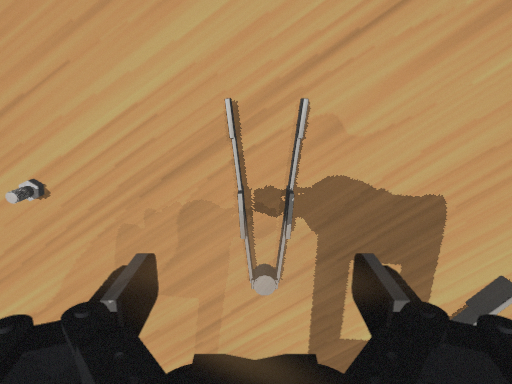

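```bash
python3 - <<'E'
from h import *
crop("w11",205,90,335,190,6,"w11a");crop("w11",205,175,335,300,6,"w11b")
E
```

```text
(no output)
```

View pics/w11a.png

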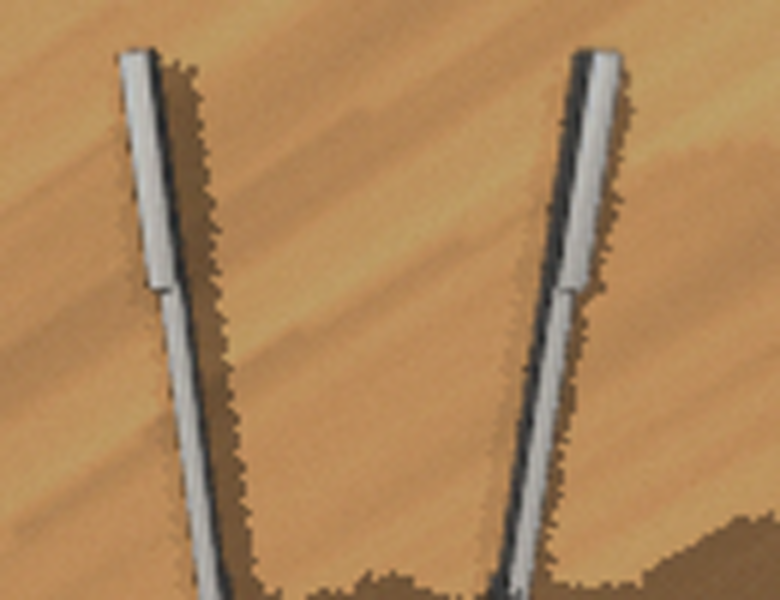

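View pics/w11b.png

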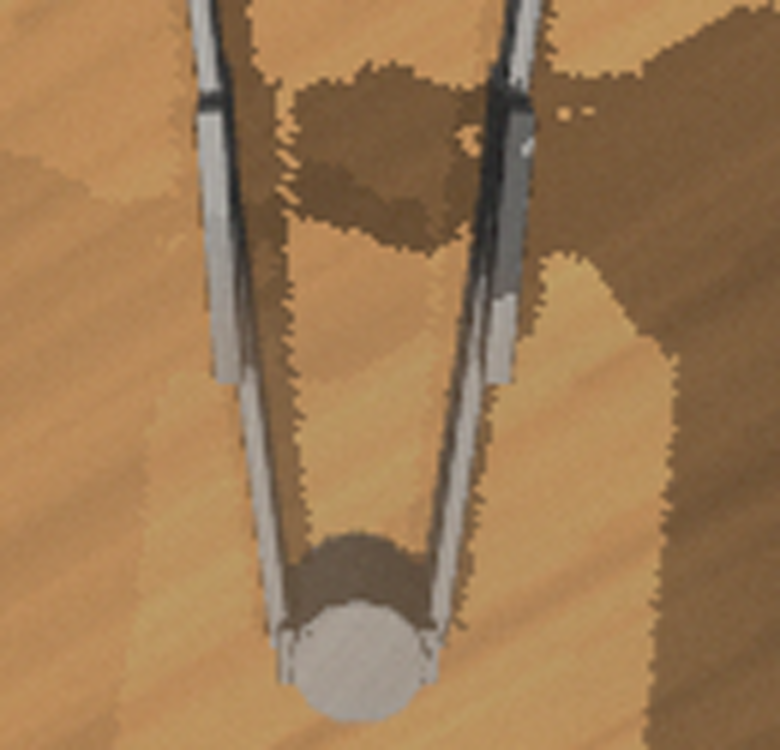

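```bash
python3 - <<'E'
from h import *
d=json.load(open("w11.json"));M=R.from_euler('xyz',d["rot"]).as_matrix();p=np.array(d["pos"])
def f(x,y,z,oy): 
    P=at("w11",(205+(x+.5)/6-.5,oy+(y+.5)/6-.5),z); return P
lf,lr,rf,rr=[f(x,y,34,175) for x,y in ((198,112),(218,382),(535,112),(510,382))]
jl,jr=f(120,52,24,90),f(622,52,24,90); h=f(358,660,34,175)
for k,P in dict(lf=lf,lr=lr,rf=rf,rr=rr,jl=jl,jr=jr,h=h).items(): print(k,P.round(1),(M.T@(P-p)).round(1))
g=(lf+lr+rf+rr)/4; j=(jl+jr)/2; a=j-h; print("grip",g,"len",np.linalg.norm(lf-lr),np.linalg.norm((lf+lr-rf-rr)/2),"yaw",np.arctan2(a[1],a[0]),"hinge-grip",np.linalg.norm((g-h)[:2]))
e=((lf+rf)-(lr+rr))[:2]; print(np.arctan2(e[1],e[0]))
E
```

```text
lf [ 500.8 -283.5   34. ] [-17.5  16.9 148.7]
lr [ 458.5 -258.8   34. ] [-14.7  65.9 148.8]
rf [ 469.7 -330.6   34. ] [ 39.   16.9 148.6]
rr [ 430.4 -301.2   34. ] [ 36.3  65.9 148.7]
jl [ 583.4 -324.4   24. ] [-29.1 -74.4 158.6]
jr [ 539.2 -390.9   24. ] [ 50.8 -74.4 158.5]
h [ 399.1 -249.2   34. ] [ 10.2 120.7 148.8]
grip [ 464.84165286 -293.52634007   34.        ] len 49.05469931652441 53.70857811697055 yaw -0.5893171340924389 hinge-grip 79.28233903607826
-0.5852052253724326
```

Emit:
step_arm --plan '[[[0.004, 0.015, 0], [0, 0, 0]], [[0.004, 0.015, 0.03], [0, 0, 0]], [[0.003, 0.011, 0.03], [0, 0, 0]], [[0, 0, 0.03], [0, 0, 0]], [[0, 0, 0.03], [0, 0, 0]], [[0, 0, 0], [0, 0, 0]], [[0, 0, 0], [0, 0, 0]]]'

```text
clock: 15.28
position: [464.2, -293.1, 62.1]
ee_rot: [3.137, 0.001, -2.158]
ft_force: [-0.5, -0.0, 0.7]
opening: 85.2
```

```bash
python3 - <<'E'
from h import *
from plant import robot
wsnap(robot,"w12");st=robot.state();print(st["position"],st["ee_rot"],st["opening"])
crop("w12",160,190,350,330,4,"w12a")
E
```

```text
[ 465.7477875  -294.5226929    64.13731417] [ 3.14146835e+00  2.39213868e-04 -2.15846876e+00] 85.53802850485944
```

View pics/w12.png

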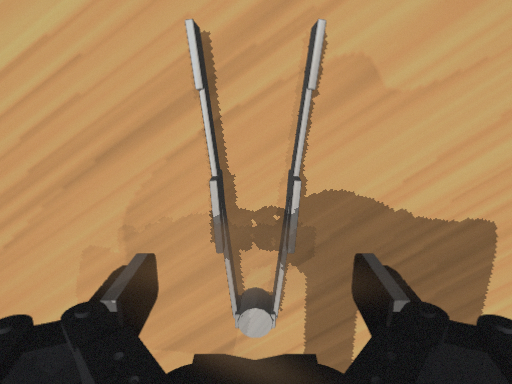

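View pics/w12a.png

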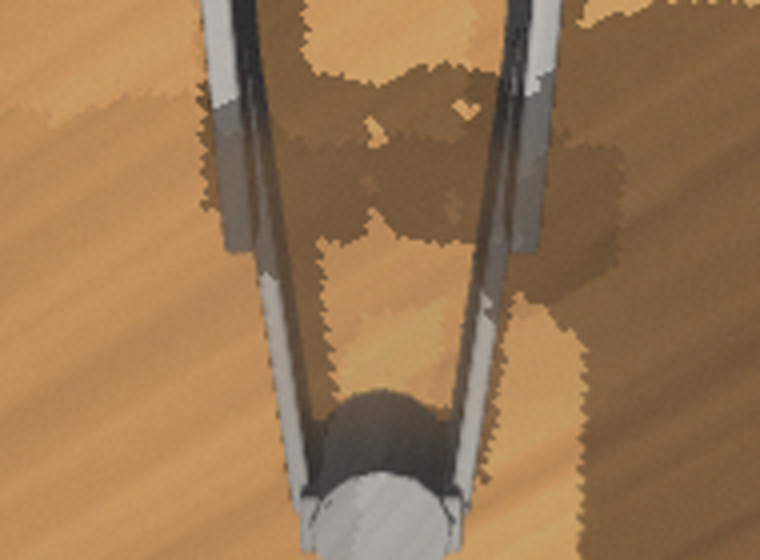

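```bash
python3 - <<'E'
from h import *
d=json.load(open("w12.json"));M=R.from_euler('xyz',d["rot"]).as_matrix();p=np.array(d["pos"]);print(p)
A=[]
for k,a,b in (("lr",(241.2,238.6),(216.1,253)),("rr",(289.9,238.6),(294.8,252.7)),("lf",(237.9,193.6),(209.8,178.5)),("rf",(294.1,193.6),(300.6,178.5))):
  P,e=tri(("w11",a),("w12",b));A.append(P);print(k,P.round(1),e,(M.T@(P-p)).round(1))
g=np.mean(A,0);print(g,M.T@(g-p))
E
```

```text
[ 464.22648324 -293.11242214   62.05422238]
lr [ 460.2 -260.5   40. ] [0.1, 0.1] [-24.9  21.3  22.1]
rr [ 430.2 -301.7   35. ] [0.2, 0.2] [26.  23.5 27.1]
lf [ 502.2 -285.7   41.5] [0.6, 0.6] [-27.2 -27.6  20.5]
rf [ 476.5 -331.7   56.7] [0.5, 0.5] [ 25.3 -31.6   5.2]
[ 467.28059174 -294.86817611   43.30786391] [-0.21514108 -3.5958537  18.73125081]
```

```bash
python3 - <<'E'
from h import *
d=json.load(open("w12.json"));M=R.from_euler('xyz',d["rot"]).as_matrix();p=np.array(d["pos"])
for uv in ((216.1,253),(294.8,252.7),(209.8,178.5),(300.6,178.5)): print((M.T@(at("w12",uv,34)-p)).round(1))
E
```

```text
[-25.8  24.2  28.2]
[26.3 23.9 28.1]
[-28.  -26.4  28. ]
[ 28.1 -26.5  27.9]
```

Emit:
step_arm --plan '[[[0, 0, 0.02], [0, 0, 0]], [[0, 0, 0.02], [0, 0, 0]], [[0, 0, 0.02], [0, 0, 0]], [[0, 0, 0.015], [0, 0, 0]], [[0, 0, 0.008], [0, 0, 0]], [[0, 0, 0.004], [0, 0, 0]], [[0, 0, 0], [0, 0, 0]], [[0, 0, 0], [0, 0, 0]]]'

```text
clock: 16.0
position: [466.6, -295.7, -22.0]
ee_rot: [-3.139, -0.0, -2.16]
ft_force: [-0.1, 1.4, 0.4]
opening: 85.3
```

```bash
python3 - <<'E'
from h import *
from plant import robot
wsnap(robot,"w13");st=robot.state();print(st["position"],st["ee_rot"],st["ft_force"])
E
```

```text
[ 466.56403976 -295.76025859  -21.98856308] [-3.13893287e+00 -2.75150077e-04 -2.16023001e+00] [-0.70080408  0.0148909   0.26899567]
```

View pics/w13.png

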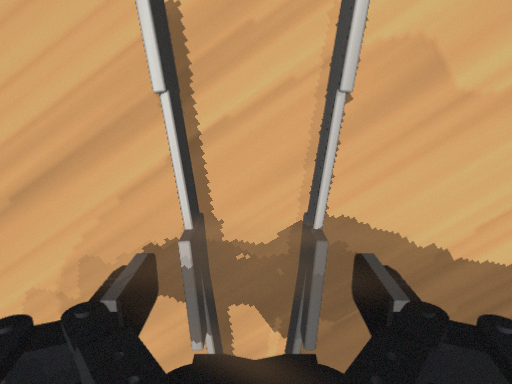

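Emit:
step_arm --plan '[[[0, 0, 0], [0, 0, 0]], [[0, 0, 0], [0, 0, 0]], [[0, 0, 0], [0, 0, 0]], [[0, 0, 0], [0, 0, 0]], [[0, 0, 0], [0, 0, 0]]]' --fingers 0.42

```text
clock: 16.47
position: [466.3, -295.6, -22.1]
ee_rot: [-3.139, -0.0, -2.161]
ft_force: [-1.0, 1.3, 7.2]
opening: 49.5
```

```bash
python3 - <<'E'
from h import *
from plant import robot
wsnap(robot,"w14");st=robot.state();print(st["position"],st["ee_rot"],st["ft_force"],st["opening"])
save(robot.snapshot("scene"),"s14");crop("s14",160,110,290,200,6,"s14c")
E
```

```text
[ 466.34118585 -295.60979292  -22.10039008] [-3.13939564e+00 -2.62475417e-04 -2.16045988e+00] [-1.64556131  1.19291066  8.98457559] 49.99065702585717
```

View pics/w14.png

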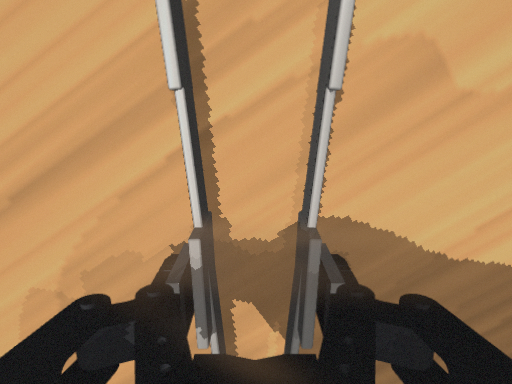

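View pics/s14c.png

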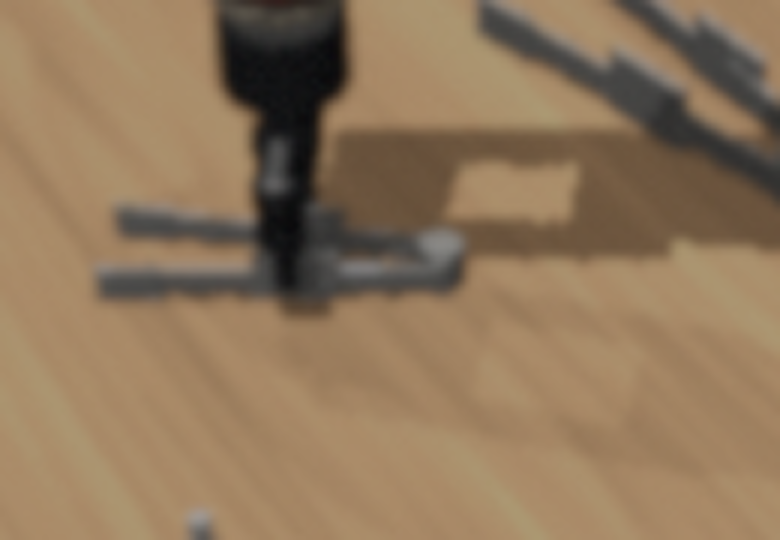

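Emit:
step_arm --plan '[[[0, 0, 0], [0, 0, 0]], [[0, 0, 0], [0, 0, 0]], [[0, 0, 0.002], [0, 0, 0]], [[0, 0, 0.002], [0, 0, 0]], [[0, 0, 0], [0, 0, 0]], [[0, 0, 0], [0, 0, 0]]]' --fingers 0.28

```text
clock: 17.07
position: [465.0, -294.5, -28.1]
ee_rot: [3.141, 0.0, -2.161]
ft_force: [-0.2, 0.4, 0.3]
opening: 61.6
```

Emit:
step_arm --plan '[[[0, 0, 0], [0, 0, 0]], [[0, 0, 0], [0, 0, 0]], [[0, 0, 0], [0, 0, 0]], [[0, 0, 0], [0, 0, 0]], [[0, 0, 0], [0, 0, 0]]]' --fingers 0.46

```text
clock: 17.48
position: [466.0, -295.4, -26.5]
ee_rot: [-3.14, -0.0, -2.16]
ft_force: [-0.8, 1.4, 7.1]
opening: 46.0
```

Emit:
step_arm --plan '[[[0, 0, -0.004], [0, 0, 0]], [[0, 0, -0.008], [0, 0, 0]], [[0, 0, -0.015], [0, 0, 0]], [[0, 0, -0.02], [0, 0, 0]], [[0, 0, -0.02], [0, 0, 0]], [[0, 0, -0.015], [0, 0, 0]], [[0, 0, 0], [0, 0, 0]], [[0, 0, 0], [0, 0, 0]]]'

```text
clock: 18.15
position: [466.0, -295.4, 55.4]
ee_rot: [-3.139, -0.0, -2.16]
ft_force: [-1.0, 0.2, -1.5]
opening: 46.5
```

```bash
python3 - <<'E'
from h import *
from plant import robot
wsnap(robot,"w15");st=robot.state();print(st["position"],st["ee_rot"],st["ft_force"],st["opening"])
save(robot.snapshot("scene"),"s15");crop("s15",160,90,290,190,6,"s15c")
E
```

```text
[ 465.13026178 -294.63720056   54.049148  ] [ 3.14141866e+00  2.78373441e-06 -2.16057156e+00] [-0.10719341  0.63972475 -1.60219224] 46.18896214002471
```

View pics/w15.png

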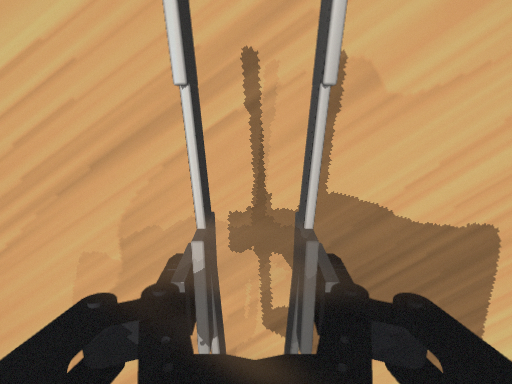

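View pics/s15c.png

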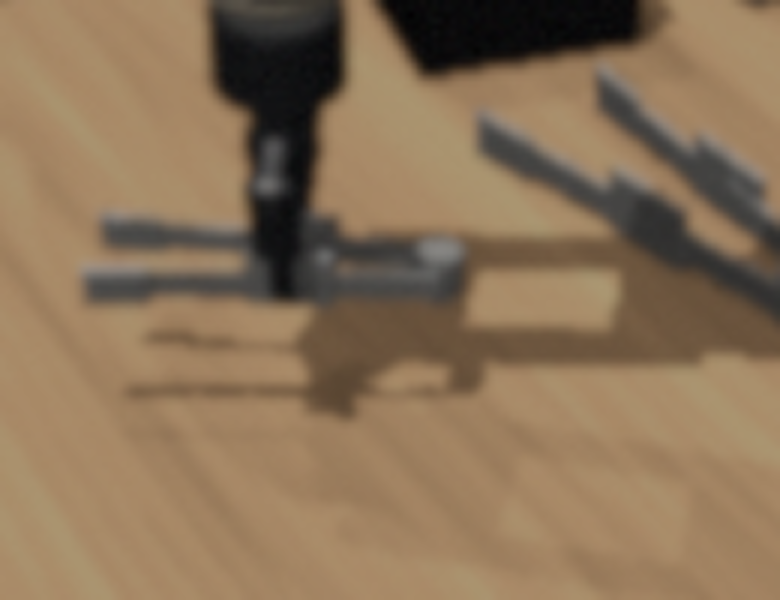

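```bash
python3 - <<'E'
from h import *
from plant import robot
st=robot.state(); y=st["ee_rot"][2]; n=24; dy=(-1.345-y)/n; d=(np.array([543.5,125,54])-st["position"])/n
rows=[]
for i in range(n):
    a=y+dy*i; rows.append([[round((np.cos(a)*d[0]+np.sin(a)*d[1])/1000,4)+0,round((np.sin(a)*d[0]-np.cos(a)*d[1])/1000,4)+0,0],[0,0,round(-np.degrees(dy),2)]])
for k in range(3): print(json.dumps(rows[8*k:8*k+8],default=float))
E
```

```text
[[[-0.0163, 0.007, 0], [0, 0, -1.95]], [[-0.0166, 0.0064, 0], [0, 0, -1.95]], [[-0.0168, 0.0059, 0], [0, 0, -1.95]], [[-0.017, 0.0053, 0], [0, 0, -1.95]], [[-0.0171, 0.0047, 0], [0, 0, -1.95]], [[-0.0173, 0.0041, 0], [0, 0, -1.95]], [[-0.0174, 0.0035, 0], [0, 0, -1.95]], [[-0.0175, 0.0029, 0], [0, 0, -1.95]]]
[[[-0.0176, 0.0023, 0], [0, 0, -1.95]], [[-0.0177, 0.0017, 0], [0, 0, -1.95]], [[-0.0177, 0.0011, 0], [0, 0, -1.95]], [[-0.0178, 0.0005, 0], [0, 0, -1.95]], [[-0.0178, -0.0001, 0], [0, 0, -1.95]], [[-0.0178, -0.0007, 0], [0, 0, -1.95]], [[-0.0177, -0.0013, 0], [0, 0, -1.95]], [[-0.0177, -0.0019, 0], [0, 0, -1.95]]]
[[[-0.0176, -0.0025, 0], [0, 0, -1.95]], [[-0.0175, -0.0031, 0], [0, 0, -1.95]], [[-0.0174, -0.0037, 0], [0, 0, -1.95]], [[-0.0173, -0.0043, 0], [0, 0, -1.95]], [[-0.0171, -0.0048, 0], [0, 0, -1.95]], [[-0.0169, -0.0054, 0], [0, 0, -1.95]], [[-0.0167, -0.006, 0], [0, 0, -1.95]], [[-0.0165, -0.0066, 0], [0, 0, -1.95]]]
```

Emit:
step_arm --plan '[[[-0.008, 0.003, 0], [0, 0, -1.9]], [[-0.0166, 0.0064, 0], [0, 0, -1.9]], [[-0.0168, 0.006, 0], [0, 0, -1.9]], [[-0.017, 0.0053, 0], [0, 0, -1.9]], [[-0.0171, 0.0047, 0], [0, 0, -2]], [[-0.0173, 0.0041, 0], [0, 0, -2]], [[-0.0174, 0.0035, 0], [0, 0, -2]], [[-0.0175, 0.003, 0], [0, 0, -2]]]'

```text
clock: 18.92
position: [489.5, -162.3, 53.0]
ee_rot: [3.139, 0.001, -1.885]
ft_force: [-0.0, -0.6, -0.8]
opening: 46.4
```

Emit:
step_arm --plan '[[[-0.0176, 0.0023, 0], [0, 0, -2]], [[-0.0177, 0.0017, 0], [0, 0, -2]], [[-0.0177, 0.0011, 0], [0, 0, -2]], [[-0.0178, 0.0005, 0], [0, 0, -1.9]], [[-0.0178, 0, 0], [0, 0, -1.9]], [[-0.0178, -0.0007, 0], [0, 0, -1.9]], [[-0.0177, -0.0013, 0], [0, 0, -1.9]], [[-0.0177, -0.002, 0], [0, 0, -1.9]]]'

```text
clock: 19.58
position: [515.6, -22.7, 53.0]
ee_rot: [3.139, 0.001, -1.614]
ft_force: [0.2, -0.1, -0.6]
opening: 46.3
```

Emit:
step_arm --plan '[[[-0.0176, -0.0025, 0], [0, 0, -2]], [[-0.0175, -0.003, 0], [0, 0, -2]], [[-0.0174, -0.0037, 0], [0, 0, -2]], [[-0.0173, -0.0043, 0], [0, 0, -2]], [[-0.0171, -0.0048, 0], [0, 0, -2]], [[-0.015, -0.005, 0], [0, 0, -2]], [[-0.01, -0.004, 0], [0, 0, -2]], [[-0.005, -0.002, 0], [0, 0, -2]]]'

```text
clock: 20.25
position: [538.6, 96.0, 53.2]
ee_rot: [3.14, 0.001, -1.334]
ft_force: [-0.1, -0.1, -1.5]
opening: 46.2
```

Emit:
step_arm --plan '[[[0, 0, 0], [0, 0, 0]], [[0, 0, 0], [0, 0, 0]], [[0, 0, 0], [0, 0, 0]]]'

```text
clock: 20.5
position: [538.9, 94.0, 53.8]
ee_rot: [3.14, 0.0, -1.339]
ft_force: [-0.3, 0.2, -0.0]
opening: 46.2
```

```bash
python3 - <<'E'
from h import *
from plant import robot
wsnap(robot,"w16");st=robot.state();print(st["position"],st["ee_rot"],st["ft_force"],st["opening"])
E
```

```text
[539.03862997  93.83793643  53.98927834] [ 3.14080005e+00 -1.99736249e-05 -1.33925317e+00] [-0.42971531  0.569823   -1.35103295] 46.46261001775282
```

View pics/w16.png

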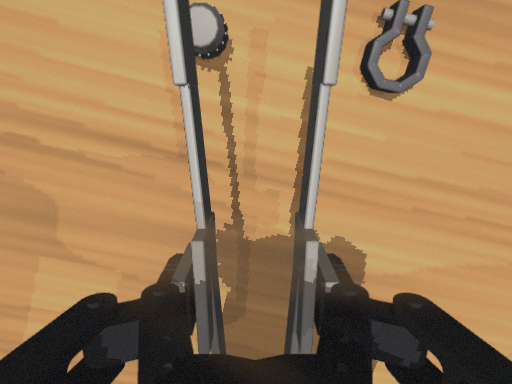

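```bash
python3 - <<'E'
from h import *
d=json.load(open("w16.json"));M=R.from_euler('xyz',d["rot"]).as_matrix();p=np.array(d["pos"])
C=np.array([638.9,147.2,30]);print(proj("w16",C),M.T@(C-p),M.T@(at("w16",(204,29),30)-p))
E
```

```text
[[199.54303996  27.56750247]] [ -28.78972937 -109.58961239   23.67865015] [ -26.45364235 -108.91278775   23.67937481]
```

Emit:
step_arm --plan '[[[-0.01, -0.004, 0], [0, 0, 0]], [[-0.01, -0.004, 0], [0, 0, 0]], [[-0.0075, -0.001, 0], [0, 0, 0]], [[0, 0, 0], [0, 0, 0]], [[0, 0, 0], [0, 0, 0]]]'

```text
clock: 20.97
position: [541.7, 123.9, 54.3]
ee_rot: [3.141, -0.0, -1.337]
ft_force: [-0.7, 0.3, -0.7]
opening: 46.0
```

```bash
python3 - <<'E'
from h import *
from plant import robot
wsnap(robot,"w17");st=robot.state();print(st["position"],st["ee_rot"],st["ft_force"],st["opening"])
crop("w17",150,0,360,110,3.5,"w17c")
E
```

```text
[541.70771782 123.47977588  54.29021634] [ 3.14135852e+00 -1.68449476e-04 -1.33750469e+00] [ 0.36283882  0.47880971 -1.76098843] 46.340694746869275
```

View pics/w17c.png

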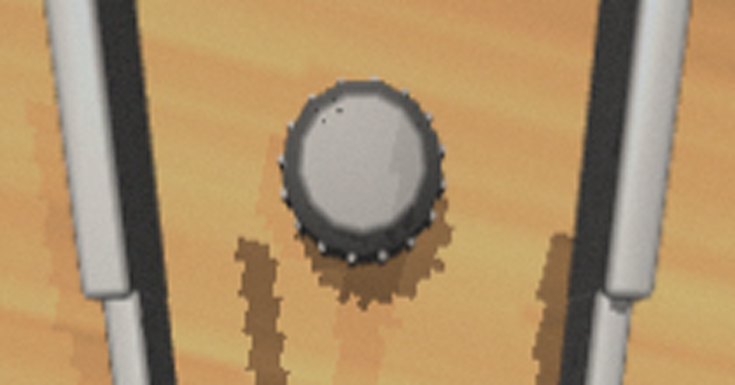

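```bash
python3 - <<'E'
from h import *
d=json.load(open("w17.json"));M=R.from_euler('xyz',d["rot"]).as_matrix();p=np.array(d["pos"])
print("cap",M.T@(at("w17",(253.7,46.4),30)-p), at("w17",(253.7,46.4),30))
for z in (95,100,105,110): print(z,M.T@(at("w17",(150+85/3.5,296/3.5),z)-p),M.T@(at("w17",(150+650/3.5,296/3.5),z)-p))
E
```

```text
cap [-1.88556181e-03 -1.00596202e+02  2.42977988e+01] [639.56662647 147.153566    30.        ]
95 [-29.50883746 -78.31028731 -40.70149758] [ 30.73740681 -78.33072796 -40.69640588]
100 [-28.36392002 -78.10207202 -45.70137094] [ 29.57607412 -78.12173019 -45.69647414]
105 [-27.21900258 -77.89385672 -50.70124429] [ 28.41474143 -77.91273242 -50.69654241]
110 [-26.07408514 -77.68564143 -55.70111765] [ 27.25340874 -77.70373465 -55.69661068]
```

The cap sits centred between the open jaws, at crop (363,163). Now I'll descend.

Emit:
step_arm --plan '[[[0, -0.003, 0.008], [0, 0, 0]], [[0, 0, 0.014], [0, 0, 0]], [[0, 0, 0.016], [0, 0, 0]], [[0, 0, 0.014], [0, 0, 0]], [[0, 0, 0.012], [0, 0, 0]], [[0, 0, 0.008], [0, 0, 0]], [[0, 0, 0.004], [0, 0, 0]], [[0, 0, 0], [0, 0, 0]]]'

```text
clock: 21.68
position: [544.0, 123.6, -22.8]
ee_rot: [3.14, 0.0, -1.339]
ft_force: [-1.1, 0.2, -0.9]
opening: 46.4
```

```bash
python3 - <<'E'
from h import *
from plant import robot
wsnap(robot,"w18");st=robot.state();print(st["position"],st["ee_rot"],st["ft_force"],st["opening"])
save(robot.snapshot("scene"),"s18");crop("s18",170,200,290,300,6,"s18c")
E
```

```text
[544.71603849 123.71846896 -21.88708467] [ 3.14108647e+00  4.08214667e-05 -1.33859967e+00] [ 0.24275725 -0.05819974 -0.49802564] 46.02714756326055
```

View pics/w18.png

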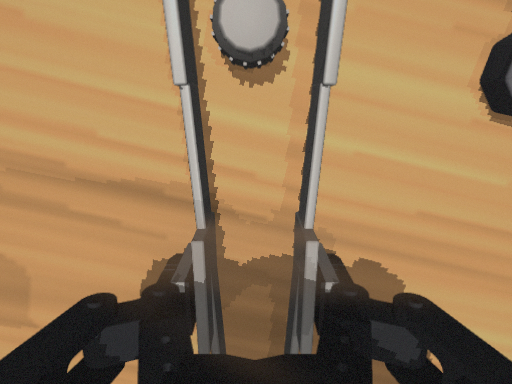

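View pics/s18c.png

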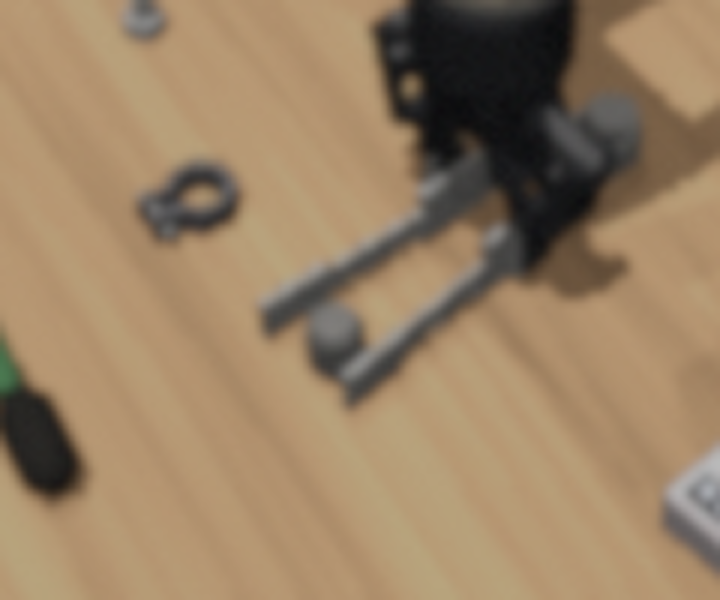

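Emit:
step_arm --plan '[[[0, 0, 0], [0, 0, 0]], [[0, 0, 0], [0, 0, 0]], [[0, 0, 0], [0, 0, 0]], [[0, 0, 0], [0, 0, 0]], [[0, 0, 0], [0, 0, 0]], [[0, 0, 0], [0, 0, 0]]]' --fingers 0.68

```text
clock: 22.28
position: [545.6, 123.9, -21.0]
ee_rot: [-3.14, -0.0, -1.338]
ft_force: [1.0, 0.2, 1.0]
opening: 34.2
```

```bash
python3 - <<'E'
from h import *
from plant import robot
wsnap(robot,"w19");st=robot.state();print(st["position"],st["ee_rot"],st["ft_force"],st["opening"])
save(robot.snapshot("scene"),"s19");crop("s19",170,200,290,300,6,"s19c")
E
```

```text
[545.57332342 123.90765164 -21.07686812] [-3.13998748e+00 -2.28138076e-04 -1.33846048e+00] [0.72956739 0.23775865 1.56614906] 34.27660498663369
```

View pics/w19.png

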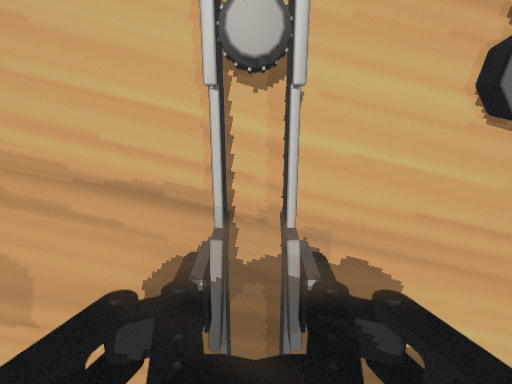

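View pics/s19c.png

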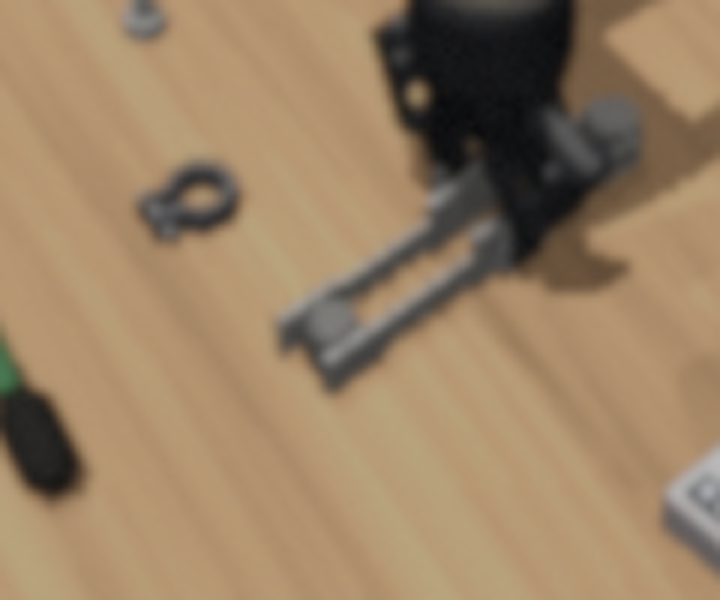

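Emit:
step_arm --plan '[[[0, 0, 0], [0, 0, 0]], [[0, 0, 0], [0, 0, 0]], [[0, 0, -0.003], [0, 0, 0]], [[0, 0, -0.006], [0, 0, 0]], [[0, 0, -0.01], [0, 0, 0]], [[0, 0, -0.014], [0, 0, 0]], [[0, 0, -0.016], [0, 0, 0]], [[0, 0, -0.016], [0, 0, 0]]]' --fingers 0.8

```text
clock: 23.05
position: [544.0, 123.7, 44.2]
ee_rot: [3.14, 0.0, -1.338]
ft_force: [0.5, -0.1, -1.5]
opening: 34.6
```

Emit:
step_arm --plan '[[[0, 0, -0.016], [0, 0, 0]], [[0, 0, -0.016], [0, 0, 0]], [[0, 0, -0.014], [0, 0, 0]], [[0, 0, -0.012], [0, 0, 0]], [[0, 0, -0.008], [0, 0, 0]], [[0, 0, -0.004], [0, 0, 0]], [[0, 0, 0], [0, 0, 0]], [[0, 0, 0], [0, 0, 0]]]'

```text
clock: 23.72
position: [544.4, 123.8, 112.9]
ee_rot: [3.141, 0.0, -1.338]
ft_force: [0.4, -1.3, -2.0]
opening: 34.3
```

Emit:
step_arm --plan '[[[0, 0, 0], [0, 0, 0]], [[0, 0, 0], [0, 0, 0]], [[0, 0, 0], [0, 0, 0]], [[0, 0, 0], [0, 0, 0]]]'

```text
clock: 24.05
position: [544.4, 123.8, 112.8]
ee_rot: [3.141, 0.0, -1.338]
ft_force: [0.0, -0.1, -0.8]
opening: 34.5
```

```bash
python3 - <<'E'
from h import *
from plant import robot
wsnap(robot,"w20");st=robot.state();print(st["position"],st["ee_rot"],st["ft_force"],st["opening"],abs(st["joint_vel"]).max())
save(robot.snapshot("scene"),"s20")
s=robot.snapshot("top");save(s,"t20");crop("s20",140,150,330,310,4,"s20c")
E
```

```text
[544.52035094 123.78536032 112.90831944] [ 3.14081197e+00  9.90767172e-05 -1.33846050e+00] [-0.3597541   0.33752212 -1.12086455] 34.24893457774612 0.002149555480495574
```

View pics/w20.png

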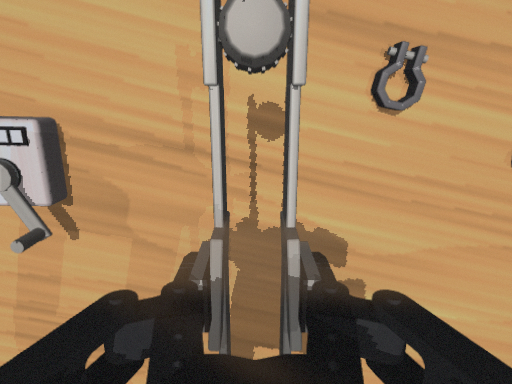

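View pics/s20c.png

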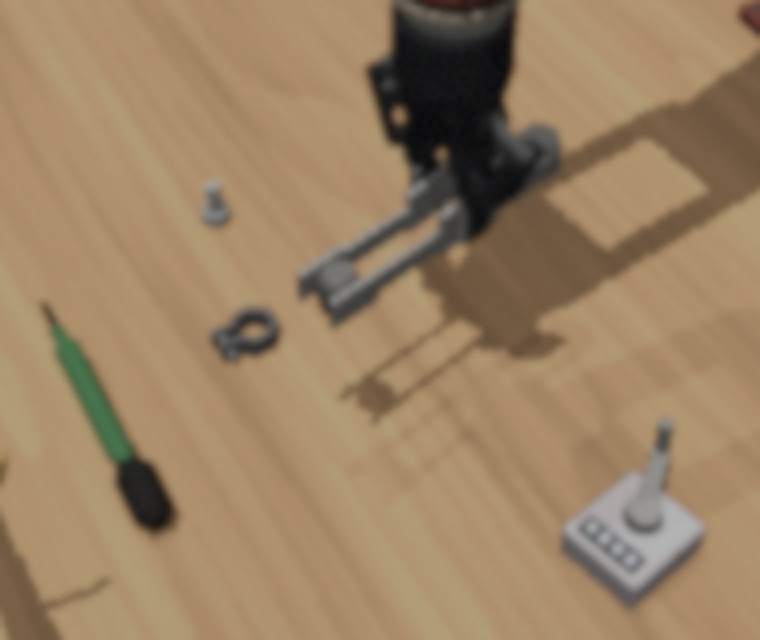

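View pics/t20.png

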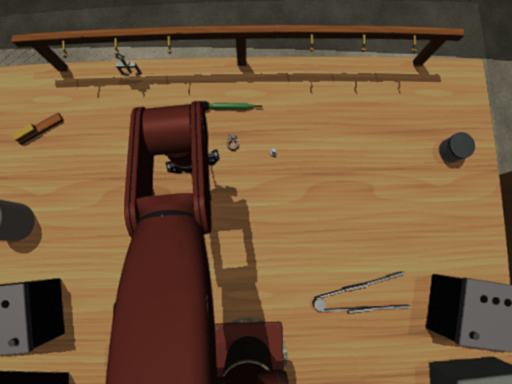

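The wrist view shows the cap (255,28) still held between the jaws. In the scene view it hangs well above its shadow, the lever is at rest, and the bystanders haven't moved. I'm handing the job in.

```bash
python3 - <<'E'
from plant import robot
print(robot.finish_job()); st=robot.state(); print(st["clock"],st["position"],st["opening"])
E
```

```text
the job is handed in; nothing more can be done
None
the job is handed in; nothing more can be done
```

The job is handed in at about 24 s of the 64 s. The hand-in gave no verdict, so the result rests on my own checks.

**What I did:** I pushed the counter lever to its stop with the closed fingertips; the force rose to about 16 N and the pin was past the predicted stop pixel. I backed off, and the lever sprang back to rest. I then gripped the smaller tongs at 46 mm over the plates, lowered the open jaws around the cap, squeezed them shut and lifted about 134 mm.

**Last checks:**
- **Grip:** the fingers stopped at 34.2–34.5 mm with closure set to 0.8, so they are squeezing against the cap. The text gives 36 mm over the plates for a 26 mm cap, so this is about 1.5 mm tighter. I did not measure the contact forces themselves.
- **Height:** from the lift, the cap centre and the tongs grip are each about 150 mm up. I did not triangulate these at the end.
- **Stillness:** the arm was at rest (fastest joint 0.002 rad/s), and the force at the wrist was about 1–2 N downward.
- **Surroundings:** the pictures show the lever at rest, and the bolt, clamp and hydrometer where they started. The robot was never near the cap.

**What disagreed:**
- **Fingertips:** the closed fingertips are about 28 mm behind the stated TCP. I found this by touching the bare bench, pressing it with about 72 N vertically, and corrected all later heights for it.
- **Tongs plate heights:** two-view measurement was noisy. The rear corners came out at 35–40 mm against 34 mm in the text, and the front corners at 41–57 mm. I used the text's 34 mm, which gave a plate length within 1 mm of the stated 50 mm.

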